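# Put away the intake rollers and practice balls of the school robot

### The arm

A 6-joint arm with a two-finger parallel gripper is mounted at the origin on the work surface. World frame = base frame: x ahead of the robot, y to its left, z up, the work surface at z = 0. Lengths are in m, angles in degrees, forces in N, time in s.
With the tool pointing down it reaches from about 0.2 to 0.875 m from the base axis. Payload 3.4 kg.
Tool frame: the origin (TCP) lies at the very end of the fingers, on their centre line; the grasp point (between the pads) lies 19 mm behind it; z points along the fingers, y is the line along which they close (so a half turn about z gives the same grasp; the last joint's range is limited). The gripper opens to 94 mm and grips with 3 to 60 N. Pads are 16 mm wide; open, the fingers measure 119 mm over their backs; the gripper's body (75 mm by 177 mm) begins 78 mm behind the grasp point.
Start: joints at [-79.584, 15.808, 86.224, -0, 77.962, -6.933], TCP at [0.171, -0.549, 0.171] pointing down, gripper open.
Joint ranges: [-165.64, 165.64], [-43.16, 119.46], [12.63, 154.43], [-67.54, 247.53], [6.08, 155.33], [-154.97, 154.97]. Speed limits (degrees/s): [147.25, 147.25, 180, 180, 180, 180].

### API

Orientations are given as a 3x3 rotation matrix whose columns are the frame's x, y, z axes.
In Python, from rig import get_state, vision, arm gives the robot as it stands. The module is installed in compiled form; this text tells all that it offers.
- The arm moves only by the tool arm_command, never from a script. Its arguments are lists of equal length, an entry for each row: "gripper": the closure, from 0 (fully open) to 1 (shut); "linear": the shift along the tool's x, y, z as a fraction of full scale, a list of three; "rotation": the turn, a rotation vector about the tool's x, y, z as a fraction of full scale, a list of three. In form: {"gripper": [gripper, ...], "linear": [[dx, dy, dz], ...], "rotation": [[wx, wy, wz], ...]}. A call has 1 to 10 rows; each row shifts and turns the commanded pose from where the row before left it, along the tool's axes as they then stand; what a row does not reach is not made up. Full scale, the value 1, is 25 cm for a shift and pi rad for a turn. A row lasts 1/12 s, in which the tool goes at most 41.7 mm and 7.16 degrees, less where a joint would pass 70% of its speed; a pose out of reach is approached as far as the arm can. A call with a number of a shift or a turn outside -1 to 1 is refused whole. A call with a gripper value outside its range is refused whole. The fingers move at their own pace and stop on an object; "force" is the grip in N (left out, the last holds). Time passes only in rows, so rows that do not move let the fingers close. It gives the time, the measured TCP pose, the force, the opening and the grip force at its end, in the units of the state.
- get_state(): the state, without advancing time (a new reading comes with each control period).
- vision.capture(name): name is "scene" or "top"; returns a dict with "frame" (384x512x3 uint8, red, green, blue), "camera_matrix" (3x3 intrinsics, pixels), "origin" and "rotation" of the camera in the world. Camera axes: x right, y up, looking along -z (the intrinsics and any distortion apply to the point x, -y, -z); pixel columns grow to the right and rows downward; lengths in m; the calibration is good to about 2 mm. A picture is of the moment at which its call begins. There is no depth.
- arm.hand_in(): hands the job in; it is judged then, once.
The state is a dict: "time_s": time; "qpos": joint angles; "joint_vel": joint speeds; "joint_efforts": joint torques, N m; "tcp_pos": TCP position; "tcp_rot": TCP orientation; "wrist_force": force on the tool from outside, world axes, zero at the start; "ft_torque": the same for the moment, N m; "opening": finger opening in m; "gripper_force": force on a finger pad.
Only numpy, scipy, OpenCV 4.12 (cv2) and the standard library are available. Lean on these libraries where they do the work, as an engineer would, in place of code of your own. Each camera call takes 0.05 s, during which the arm holds its last target. There are 200 camera calls.

### The job

Pack up the ball-collector kit: pour the rollers from the hand tote onto the high end of the sloping tray so that they roll along and settle, each down in a groove of its own (put right any that hang up), then fold the tray's flap right down over them and stand the empty tote upright on its rubber mat again. Lower every practice ball from the wire rack gently into a seat on the floor of the deep red bin, neither dropping it in nor pressing it. Leave everything else on the bench where it is.

Things in the scene. Friction and masses are not known exactly. Their poses are not given: they have to be found in the camera images.
- deck: Grey sloping deck between the red walls of the fixed roller tray, 300 x 152 mm. Origin on its top face amid the grooves, 50 mm above the table; x points up the 0.18 rad slope to the open high end, y level along the grooves, z square out of the deck. Side walls (inner faces at y = +-70 mm) stand 11 mm above the deck to x = 127 mm, 2 mm beyond; a wall closes the low end at x = -112 mm.
- groove (a point): Mouth of the lowest of five grooves, at deck x = -100, y = 0, z = 0 mm; the others are at x = -54, -8, 38, 84 mm. Each 23 mm wide, 20.5 mm deep. A roller in one has its axis at z = -10 mm, flush, so that later ones roll across it; on the flat deck between them it is at z = +10 mm. A channel of the same depth, y = -24 to 24 mm, runs along x through all of it for fingers.
- apron (a point): Middle of the plain apron at the deck's high end, where rollers are poured on: deck x = 145, y = 0, z = 0 mm. The apron is flat from x = 96 to 179 mm and has no end wall. Rollers that touch each other or meet a seated one may hang up; a push downhill sets them rolling.
- flap (a joint): Hinge angle of the white keeper flap on the tray's +y wall, in rad: 0 = folded down parallel to the deck over the roller ends, about 1.6 to 1.9 at the start = standing open, leaning outward. The hinge line runs along the deck's x at deck y = 73.5, z = 13.5 mm. The flap is 225 mm long, 50 mm wide, 3 mm thick; light, and a little friction (about 0.5 N at its edge) keeps it at any angle.
- flap_edge (a point): The middle of the flap's free edge, 50 mm from the hinge line: at deck x = 0, y = 73.5 - 50 cos(angle), z = 13.5 + 50 sin(angle) mm.
- tote: Loose aluminium tote, 0.3 to 0.55 kg, on the mat, rollers lying in it along y. Origin at the centre of its underside, z up, x from the open pouring front (-x) to the back wall (+x). 108 mm long (x), 136 mm wide (128 inside), sides 45 mm high. Its floor is flat but for a ramp up to the lip (27 mm long, 0.19 rad): rollers start to roll out when it is tipped front down by 0.2 to 0.3 rad (0.6 empties it).
- tote_handle (a point): Centre of the tote's bar handle, 106 mm above its underside: a bar along y, 20 mm wide (x), 18 mm high, free over 128 mm, about 60 mm above the rollers.
- tote_lip (a point): Middle of the tote's open front edge, the pouring lip: x = -54, z = 11 mm in the tote's frame. Only 5 mm of sheet lies below it; the sides reach down to z = 0 from x = -28 mm back.
- mat: Fixed black rubber mat, the tote's place: 210 x 210 mm, 3 mm thick. Origin at the centre of its underside.
- roller1: A roller, 20 mm in diameter, 120 mm long over its stub shafts (grey sleeve 104 mm), 40 to 85 g. Origin at its middle, on its axis; y along its axis. Two to four of roller1 to roller4 are there; None if absent.
- roller2: A roller, 20 mm in diameter, 120 mm long over its stub shafts (grey sleeve 104 mm), 40 to 85 g. Origin at its middle, on its axis; y along its axis. Two to four of roller1 to roller4 are there; None if absent.
- roller3: A roller, 20 mm in diameter, 120 mm long over its stub shafts (grey sleeve 104 mm), 40 to 85 g. Origin at its middle, on its axis; y along its axis. Two to four of roller1 to roller4 are there; None if absent.
- roller4: A roller, 20 mm in diameter, 120 mm long over its stub shafts (grey sleeve 104 mm), 40 to 85 g. Origin at its middle, on its axis; y along its axis. Two to four of roller1 to roller4 are there; None if absent.
- rack: Fixed wire ball rack on the table, 250 mm long (y), 56 mm wide (x), rails up to 16 mm high. Origin at the centre of its underside. Three seats at y = -85, 0, 85 mm; a ball's centre is 37 mm above the table in it.
- ball1: A hollow white plastic practice ball, 56 mm in diameter, 35 to 70 g, in the rack. Origin at its centre; its axes turn with it. Two or three of ball1 to ball3 are there; None if absent.
- ball2: A hollow white plastic practice ball, 56 mm in diameter, 35 to 70 g, in the rack. Origin at its centre; its axes turn with it. Two or three of ball1 to ball3 are there; None if absent.
- ball3: A hollow white plastic practice ball, 56 mm in diameter, 35 to 70 g, in the rack. Origin at its centre; its axes turn with it. Two or three of ball1 to ball3 are there; None if absent.
- bin: Fixed deep red bin, open at the top, 212 x 212 mm outside, walls 6 mm, rim 88 mm above the table, inner floor at 6 mm. Origin at the centre of its underside, axes along its walls. Black strips 6 mm high on its floor form four seats centred at x, y = +-50 mm; a ball resting in a seat has its centre 36.5 mm above the table.
- parts_case: Bystander: red parts case with clear lid, 100 x 230 x 43 mm. Origin at the centre of its underside. Leave alone.
- screwdriver: Bystander: yellow screwdriver, 200 mm. Leave alone.
- solder_reel: Bystander: black reel, 54 mm across, 32 mm high. Leave alone.
- flux_bottle: Bystander: small white bottle, 36 mm across, 80 mm high. Leave alone.
- tip_tin: Bystander: round tin, 56 mm across, 32 mm high. Leave alone.
Not all that is in view belongs to the job. What is shaped like the ball2 but orange is not meant. What is shaped like the roller4 but white is not meant.

How it is judged:
By the outcome, as a careful person would: the job done as asked, in the order asked, and still so for the second after the job is handed in, with the robot touching nothing.
Of roller1, roller2, roller3, roller4 only 2 to 4 are there at a start; the rules pass over those that are not, and their reading is None.
Of ball1, ball2, ball3 only 2 to 3 are there at a start; the rules pass over those that are not, and their reading is None.
At some moment in a run one of tote may be knocked a few centimetres aside while the robot is not near it.
It also fails if it takes over 210 s, if anything falls off the work surface, if the arm or the gripper's body presses on something with over 40 N, if the wrist force passes 120 N, or if a joint passes its speed limit or range.

## Working session

There is one attempt and no reset: what is moved stays moved. The work goes in short steps, Python scripts to look and compute and a tool call to move; the robot and the scene stay as the last step left them, time stands still between calls to the robot, and variables do not carry over. Pictures are saved under pics/ and viewed, at most 14 in all, crops included, and the job is handed in when it is done.

Besides the shell and the picture viewer there is one more tool, called after "Request:" as name(argument=value, ...), one argument or row to a line, values as JSON. arm_command: Moves the arm, as the interface text tells. Its arguments: {"type":"object","properties":{"gripper":{"type":"array","items":{"type":"number"}},"linear":{"type":"array","items":{"type":"array","items":{"type":"number","minimum":-1,"maximum":1}}},"rotation":{"type":"array","items":{"type":"array","items":{"type":"number","minimum":-1,"maximum":1}}},"force":{"type":"number"}},"required":["gripper","linear","rotation"]}

```bash
mkdir -p pics
cat > h.py <<'E'
import numpy as np, cv2
from rig import get_state, vision, arm
def cap(n,save=None):
    c=vision.capture(n)
    if save: cv2.imwrite('pics/'+save,cv2.cvtColor(c['frame'],cv2.COLOR_RGB2BGR))
    return c
def ray(c,u,v):
    K=c['camera_matrix'];d=np.linalg.inv(K)@np.array([u,v,1.]);d=np.array([d[0],-d[1],-d[2]])
    return np.array(c['origin']),np.array(c['rotation'])@d
def onz(c,u,v,z):
    o,d=ray(c,u,v);return o+d*(z-o[2])/d[2]
def proj(c,p):
    q=np.array(c['rotation']).T@(np.array(p)-c['origin']);q=c['camera_matrix']@np.array([q[0],-q[1],-q[2]]);return q[:2]/q[2]
E
python3 - <<'E'
from h import *
for n in('scene','top'):
    c=cap(n); print(n,{k:v for k,v in c.items() if k!='frame'})
    f=cv2.resize(c['frame'],(800,600),interpolation=cv2.INTER_CUBIC);cv2.imwrite(f'pics/{n}0.png',f[:,:,::-1])
    np.save(n+'0.npy',c['frame'])
print(get_state())
E
```

```text
scene {'camera_matrix': array([[431.73645488,   0.        , 253.02247436],
       [  0.        , 431.73645488, 189.50027967],
       [  0.        ,   0.        ,   1.        ]]), 'origin': array([1.18453399, 0.18514429, 1.04917734]), 'rotation': array([[-0.24550153, -0.77876892,  0.57727633],
       [ 0.96939518, -0.19809087,  0.14502757],
       [ 0.00141021,  0.59521338,  0.80356645]])}
top {'camera_matrix': array([[356.4818851 ,   0.        , 255.02826755],
       [  0.        , 356.4818851 , 194.5935602 ],
       [  0.        ,   0.        ,   1.        ]]), 'origin': array([0.3450418 , 0.0122593 , 1.15483511]), 'rotation': array([[ 0.01758246,  0.98864475, -0.14923947],
       [-0.99982812,  0.01826309,  0.00319129],
       [ 0.00588062,  0.1491577 ,  0.98879593]])}
{'time_s': 0.1, 'qpos': array([-7.95849298e+01,  1.58441391e+01,  8.62860837e+01, -9.21721151e-04,
        7.79625869e+01, -6.93364911e+00]), 'joint_vel': array([-0.09094355,  0.04695039, -0.09637377,  0.00522673,  0.01197016,
       -0.08733413]), 'joint_efforts': array([ 1.95335495e-03, -4.05455911e+01, -2.37780297e+01,  7.02635804e-02,
        2.98819493e-02, -4.58431714e-05]), 'tcp_pos': array([ 0.17133657, -0.548299  ,  0.17010299]), 'tcp_rot': array([[ 9.54506616e-01,  2.98189578e-01, -3.08304197e-04],
       [ 2.98189683e-01, -9.54505308e-01,  1.59030122e-03],
       [ 1.79933256e-04, -1.60988616e-03, -9.99998688e-01]]), 'wrist_force': array([-0.03705805, -0.37655505,  0.2495301 ]), 'ft_torque': array([ 0.00331076,  0.01739329, -0.00293702]), 'gripper_force': 0.0, 'opening': 0.09419319148720515}
```

View pics/scene0.png

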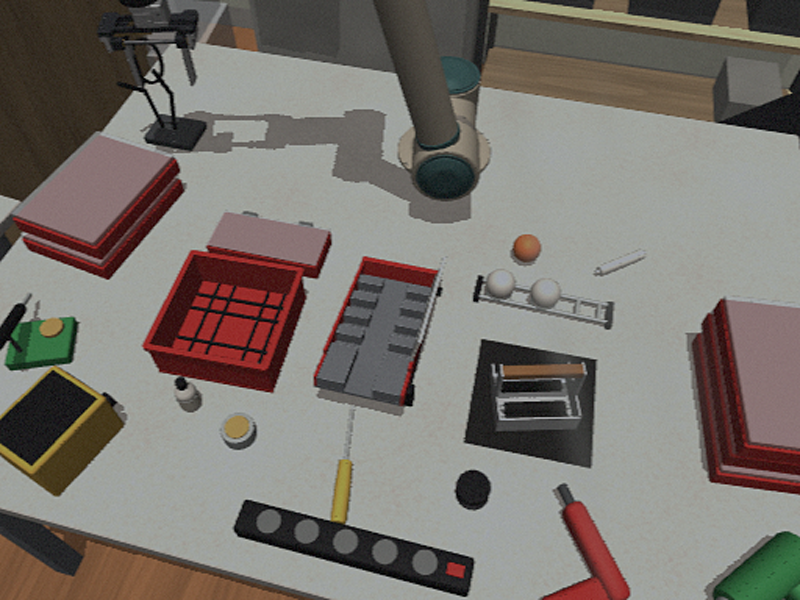

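View pics/top0.png

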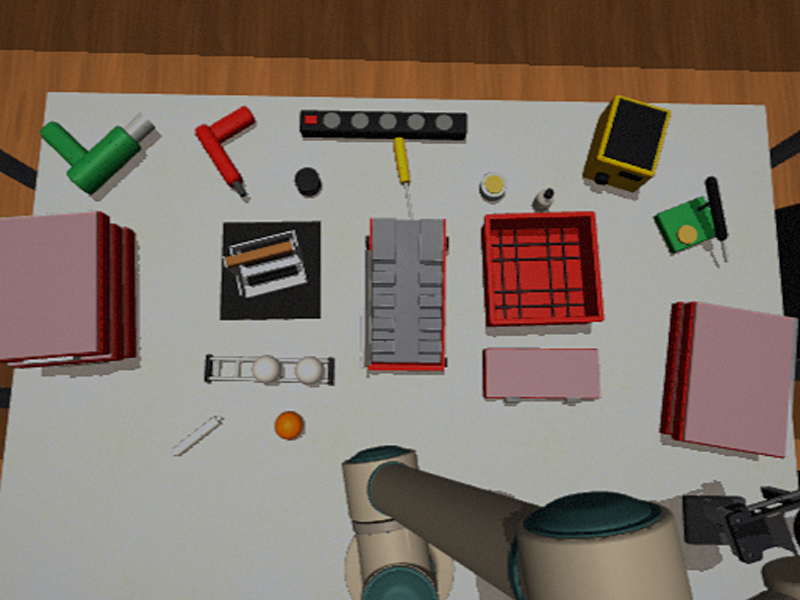

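The overview shows the tray in the middle with its high end toward +x, the tote on the mat at top-view px (265,262 of 800), two white balls at (266,369) and (309,370), and the bin at (543,268). Next I'll enlarge the tote and tray.

Run:
```python
from h import *
s=np.load('scene0.npy');t=np.load('top0.npy')
def cr(f,x0,y0,x1,y1,w,h): return cv2.resize(f[y0:y1,x0:x1],(w,h),interpolation=cv2.INTER_CUBIC)
a=cr(t,135,135,215,195,400,300);b=cr(s,295,215,385,282,400,300);
c=cr(t,225,130,305,250,400,300*2)[:300] if 0 else cr(t,220,135,300,245,400,300);d=cr(s,195,160,290,260,400,300)
cv2.imwrite('pics/m1.png',np.vstack([np.hstack([a,b]),np.hstack([c,d])])[:,:,::-1])
c=cap('top');f=c['frame'];hsv=cv2.cvtColor(f,cv2.COLOR_RGB2HSV)
def blobs(m,mn):
    n,l,st,ce=cv2.connectedComponentsWithStats(m.astype('uint8'));
    for i in range(1,n):
        if st[i,4]>mn: yield i,l,st[i],ce[i]
H,S,V=hsv[...,0].astype(int),hsv[...,1],hsv[...,2]
red=((H<6)|(H>174))&(S>150)&(V>60)
for i,l,st,ce in blobs(red,150): 
    cn=cv2.findContours((l==i).astype('uint8'),0,1)[0];r=cv2.minAreaRect(max(cn,key=len))
    print('red',st,r); print([onz(c,*p,.088).round(3).tolist()[:2] for p in cv2.boxPoints(r)],)
dark=(V<45)
for i,l,st,ce in blobs(dark,20):
    if 120<ce[0]<350 and 100<ce[1]<260: print('dark',st,ce,onz(c,*ce,0.003).round(3))
cn=cv2.findContours((dark[130:215,130:215]).astype('uint8'),0,1)[0];cc=max(cn,key=cv2.contourArea)+130
print('mat',[onz(c,*p,.003).round(3).tolist()[:2] for p in cv2.boxPoints(cv2.minAreaRect(cc))])
br=(H>8)&(H<20)&(S>120)&(V>60)
for i,l,st,ce in blobs(br,30):
    if 135<ce[0]<215 and 100<ce[1]<210:
        ys,xs=np.nonzero(l==i);r=cv2.minAreaRect(np.c_[xs,ys].astype('float32'));print('handle',r,[onz(c,*p,.118).round(4).tolist()[:2] for p in cv2.boxPoints(r)],onz(c,*ce,.118))
g=cv2.cvtColor(f,cv2.COLOR_RGB2GRAY)
ci=cv2.HoughCircles(cv2.resize(g[215:260,125:220],None,fx=4,fy=4,interpolation=cv2.INTER_CUBIC),cv2.HOUGH_GRADIENT,1,50,param1=100,param2=18,minRadius=28,maxRadius=44)
for x,y,r in ci[0]: print('ball',x/4+125,y/4+215,r/4,onz(c,x/4+125-.4,y/4+215-.4,.037).round(4))
```

```text
red [125  68  37  50 689] ((149.90000915527344, 92.80000305175781), (41.59086608886719, 36.671512603759766), 63.43495178222656)
[[0.858, 0.43], [0.916, 0.329], [0.792, 0.264], [0.736, 0.363]]
red [ 310  135   76   74 1619] ((347.4233093261719, 171.58306884765625), (71.94247436523438, 73.46126556396484), 87.70938873291016)
[[0.69, -0.156], [0.704, -0.385], [0.478, -0.386], [0.465, -0.164]]
red [  0 136  66  96 352] ((53.080162048339844, 196.7930908203125), (51.21104049682617, 114.27263641357422), 33.83049774169922)
[[0.386, 0.764], [0.681, 0.604], [0.594, 0.466], [0.305, 0.629]]
red [235 140  51  97 390] ((278.4787902832031, 197.632568359375), (43.48863220214844, 107.31597137451172), 27.5319766998291)
[[0.383, 0.068], [0.679, -0.078], [0.617, -0.197], [0.326, -0.047]]
red [ 43 144  32  89 287] ((71.19999694824219, 191.89999389648438), (28.776723861694336, 92.02227783203125), 18.434947967529297)
[[0.385, 0.637], [0.654, 0.576], [0.627, 0.489], [0.36, 0.553]]
red [ 78 146   5  82 231] ((80.0, 186.5), (81.0, 4.0), 90.0)
[[0.647, 0.557], [0.648, 0.545], [0.399, 0.522], [0.399, 0.534]]
red
[... 2006 characters left out ...]
276 0.003]
dark [331 177  24  11  37] [344.72972973 184.72972973] [ 0.557 -0.286  0.003]
dark [317 186  28  13  57] [328.22807018 192.28070175] [ 0.531 -0.231  0.003]
dark [131 227   5  18  59] [132.93220339 235.83050847] [0.378 0.397 0.003]
dark [210 229   4  17  46] [211.39130435 237.19565217] [0.378 0.146 0.003]
mat [[0.689, 0.392], [0.693, 0.182], [0.485, 0.174], [0.481, 0.378]]
handle ((165.2058868408203, 161.82354736328125), (6.063390731811523, 42.20119857788086), 75.96376037597656) [[0.5874, 0.3407], [0.6211, 0.2206], [0.6031, 0.2154], [0.5697, 0.3352]] [0.59534372 0.27715805 0.118     ]
ball 198.125 237.375 9.75 [0.3771 0.1846 0.037 ]
ball 170.125 237.125 8.575 [0.3763 0.2717 0.037 ]
```

View pics/m1.png

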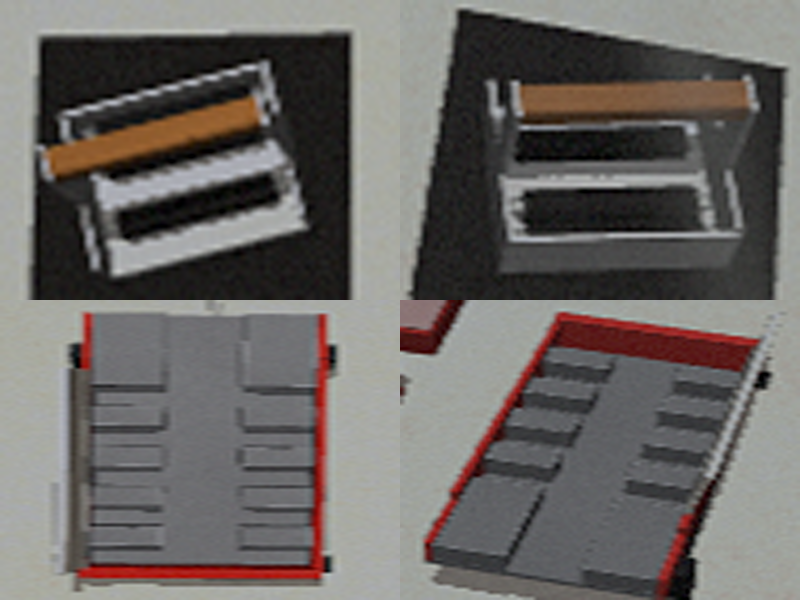

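Top-left crop: the tote's wide bright ramp is on its lower (−x world) side and its handle runs across at a yaw of about 15°. The tray's deck high end is at the top of the image, and the flap stands open on the left (+y) wall. One more measurement of tray, tote and balls, then I move.

```bash
cat >> h.py <<'E'
def hsv(c):
    h=cv2.cvtColor(c['frame'],cv2.COLOR_RGB2HSV).astype(int);return h[...,0],h[...,1],h[...,2]
def brown(c,box):
    H,S,V=hsv(c);m=(H>8)&(H<20)&(S>120)&(V>50);x0,y0,x1,y1=box;k=np.zeros_like(m);k[y0:y1,x0:x1]=1;ys,xs=np.nonzero(m&k)
    return np.c_[xs,ys].astype('float32')
def tri(c1,p1,c2,p2):
    o1,d1=ray(c1,*p1);o2,d2=ray(c2,*p2);A=np.c_[d1,-d2];t=np.linalg.lstsq(A,o2-o1,rcond=None)[0]
    a=o1+t[0]*d1;b=o2+t[1]*d2;return (a+b)/2,np.linalg.norm(a-b)
E
python3 - <<'E'
from h import *
T=cap('top');S=cap('scene')
a=brown(T,(135,130,215,200));b=brown(S,(300,220,390,260))
print('handle tri',tri(T,a.mean(0),S,b.mean(0)))
for n,c,p in(('T',T,a),('S',S,b)):
    r=cv2.fitLine(p,cv2.DIST_L2,0,.01,.01).ravel();q0=onz(c,r[2]-20*r[0],r[3]-20*r[1],.113);q1=onz(c,r[2]+20*r[0],r[3]+20*r[1],.113);d=q1-q0
    print(n,onz(c,*p.mean(0),.113),'yaw',np.degrees(np.arctan2(d[1],d[0])))
# bin & tray
def line(c,col,rows,z): pass
Hh,Ss,V=hsv(T);red=((Hh<6)|(Hh>174))&(Ss>120)&(V>50)
for r in range(140,240,8):
    xs=np.nonzero(red[r,225:300])[0]+225;w=np.split(xs,np.nonzero(np.diff(xs)>1)[0]+1)
    print(r,[(int(k[0]),int(k[-1])) for k in w if len(k)])
for cc in (245,275,260): 
    xs=np.nonzero(red[:,cc])[0];print('col',cc,xs[(xs>130)&(xs<245)])
# top deck end edge: grayscale along columns
g=T['frame'].mean(2);
for cc in(245,255,272): print(cc,g[134:146,cc].astype(int))
for r in(150,175,200,225): print(r,T['frame'][r,228:242].tolist())
# points
E
```

```text
handle tri (array([0.5990716 , 0.26635035, 0.1102155 ]), np.float64(0.026323483941881297))
T [0.59633571 0.27892169 0.113     ] yaw -73.95621916941643
S [0.60508091 0.25333641 0.113     ] yaw 106.65518501342198
140 [(237, 237), (284, 284)]
148 [(237, 237), (284, 284)]
156 [(236, 237), (284, 285)]
164 [(283, 284)]
172 [(283, 284)]
180 [(283, 284)]
188 [(283, 284)]
196 [(283, 284)]
204 [(283, 284)]
212 [(282, 283)]
220 [(283, 283)]
228 [(282, 283)]
236 [(236, 283)]
col 245 [232 233 234 235 236]
col 275 [232 233 234 235 236]
col 260 [232 233 234 235 236]
245 [166 162 170 166 173 146 117 116 115 116 114 116]
255 [167 169 170 164 167 173 144 111 108 114 112 114]
272 [166 169 169 168 169 175 122 115 117 116 115 114]
150 [[166, 169, 156], [169, 173, 161], [172, 173, 162], [167, 166, 154], [169, 172, 160], [173, 173, 161], [159, 159, 148], [130, 136, 130], [152, 108, 104], [159, 38, 29], [124, 84, 86], [113, 119, 122], [114, 114, 117], [116, 116, 118]]
175 [[168, 170, 167], [169, 171, 165], [170, 173, 164], [166, 168, 164], [173, 175, 181], [134, 135, 140], [67, 66, 60], [81, 78, 73], [96, 90, 84], [80, 77, 73], [83, 81, 81], [112, 113, 116], [114, 112, 117], [112, 110, 112]]
200 [[169, 171, 166], [169, 172, 163], [171, 172, 169], [173, 175, 175], [168, 170, 176], [133, 133, 134], [80, 74, 70], [84, 79, 72], [85, 84, 78], [71, 69, 67], [58, 58, 60], [91, 93, 95], [113, 112, 116], [112, 112, 115]]
225 [[168, 171, 162], [170, 173, 163], [168, 172, 166], [169, 172, 172], [158, 157, 159], [114, 109, 102], [80, 74, 69], [84, 80, 72], [84, 81, 76], [74, 74, 74], [66, 64, 67], [70, 70, 74], [73, 72, 73], [70, 68, 73]]
```

Run:
```python
from h import *
T=cap('top');S=cap('scene');k=1.5625
a=brown(T,(135,130,215,200));b=brown(S,(300,220,390,260));print(a.mean(0),np.ptp(a,axis=0),a.min(0),b.mean(0),b.min(0),b.max(0))
print('mat top',[onz(T,x/k,y/k,.003)[:2].round(3) for x,y in((222,222),(321,222),(321,319),(221,319))])
print('mat scn',[onz(S,x/k,y/k,.003)[:2].round(3) for x,y in((481,340),(597,358),(590,466),(466,442))])
print('balls top',onz(T,266/k,369/k,.037),onz(T,309/k,370/k,.037),'scn',onz(S,501/k,283/k,.037),onz(S,545/k,293/k,.037))
print('bin rim top',[onz(T,x/k,y/k,.088)[:2].round(3) for x,y in((484,214),(596,212),(604,324),(486,325))])
print('bin rim scn',[onz(S,x/k,y/k,.088)[:2].round(3) for x,y in((192,252),(305,267),(274,363),(148,347))])
```

```text
[165.38345 161.88345] [41. 15.] [145. 154.] [336.30475 237.22382] [322. 233.] [372. 242.]
mat top [array([0.689, 0.388]), array([0.693, 0.177]), array([0.484, 0.169]), array([0.481, 0.377])]
mat scn [array([0.492, 0.174]), array([0.478, 0.384]), array([0.688, 0.388]), array([0.697, 0.184])]
balls top [0.37807998 0.27018314 0.037     ] [0.37762272 0.18454748 0.037     ] scn [0.37810443 0.18891756 0.037     ] [0.38125031 0.27253537 0.037     ]
bin rim top [array([ 0.69 , -0.158]), array([ 0.699, -0.381]), array([ 0.474, -0.389]), array([ 0.468, -0.161])]
bin rim scn [array([ 0.488, -0.38 ]), array([ 0.471, -0.165]), array([ 0.677, -0.149]), array([ 0.699, -0.365])]
```

Run:
```python
from h import *
T=cap('top')
for n,u,v,z in(('hiL',236.8,141,.084),('hiR',284.2,141,.084),('hiend',245,139,.082),('hiend',272,139.7,.082),('loR',282.5,228,.042),('loR',282.7,235,.041),('lowL',235.8,234,.041),('low inner',260,231.6,.041),('mid R',283.5,180,.065)): print(n,onz(T,u,v,z).round(4))
S=cap('scene');k=95/400;k2=100/300
# scene crop corners
for n,x,y,z in(('hi end R(-y)',430,545,.082),('hiend L(+y)',655,590,.082),('lowR',560,318,.041),('lowL',760,345,.041)): print(n,onz(S,195+x*k-95+0 if 0 else 195+(x-400)*k,160+(y-300)*k2,z).round(4))
```

```text
hiL [0.674  0.0684 0.084 ]
hiR [ 0.6769 -0.0789  0.084 ]
hiend [0.6816 0.0431 0.082 ]
hiend [ 0.6809 -0.0411  0.082 ]
loR [ 0.4094 -0.0787  0.042 ]
loR [ 0.3877 -0.0796  0.041 ]
lowL [0.3882 0.0662 0.041 ]
low inner [ 0.397  -0.0088  0.041 ]
mid R [ 0.5571 -0.0791  0.065 ]
hi end R(-y) [ 0.6828 -0.0748  0.082 ]
hiend L(+y) [0.6907 0.068  0.082 ]
lowR [ 0.3894 -0.0773  0.041 ]
lowL [0.3879 0.0694 0.041 ]
```

Request:
arm_command(
  gripper=[0,0,0,0,0,0,0,0,0,0],
  linear=[
    [0,0,-0.08],
    [0,0,-0.08],
    [0,0,-0.08],
    [0,0,-0.08],
    [0,0,0],
    [0,0,0],
    [0,0,0],
    [0,0,0],
    [0,0,0],
    [0,0,0],
  ],
  rotation=[
    [0,0,-0.039],
    [0,0,-0.039],
    [0,0,-0.039],
    [0,0,-0.039],
    [0,0,-0.039],
    [0,0,-0.039],
    [0,0,-0.039],
    [0,0,-0.039],
    [0,0,-0.039],
    [0,0,-0.039],
  ],
)

```text
time_s: 1.28
tcp_pos: [0.1715, -0.5488, 0.2509]
tcp_rot: [[0.037, 0.999, 0.0], [0.999, -0.037, -0.0], [-0.0, 0.0, -1.0]]
wrist_force: [-0.8, -0.1, 0.2]
opening: 0.0939
gripper_force: 0.0
```

Request:
arm_command(
  gripper=[0,0,0,0,0,0,0,0,0,0],
  linear=[
    [0,0,0],
    [0,0,0],
    [0,0,0],
    [0.1043,0.0988,0],
    [0.1043,0.0988,0],
    [0.1043,0.0988,0],
    [0.1043,0.0988,0],
    [0.1043,0.0988,0],
    [0.1043,0.0988,0],
    [0.1043,0.0988,0],
  ],
  rotation=[
    [0,0,-0.034],
    [0,0,-0.034],
    [0,0,-0.034],
    [0,0,0],
    [0,0,0],
    [0,0,0],
    [0,0,0],
    [0,0,0],
    [0,0,0],
    [0,0,0],
  ],
)

```text
time_s: 2.12
tcp_pos: [0.2881, -0.3243, 0.251]
tcp_rot: [[-0.274, 0.962, 0.001], [0.962, 0.274, -0.0], [-0.001, 0.0, -1.0]]
wrist_force: [1.2, 0.1, -0.1]
opening: 0.0942
gripper_force: 0.0
```

Request:
arm_command(
  gripper=[0,0,0,0,0,0,0,0,0,0],
  linear=[
    [0.1043,0.0988,0],
    [0.1043,0.0988,0],
    [0.1043,0.0988,0],
    [0.1043,0.0988,0],
    [0.1043,0.0988,0],
    [0.1043,0.0988,0],
    [0.1043,0.0988,0],
    [0.1043,0.0988,0],
    [0.1043,0.0988,0],
    [0.1043,0.0988,0],
  ],
  rotation=[
    [0,0,0],
    [0,0,0],
    [0,0,0],
    [0,0,0],
    [0,0,0],
    [0,0,0],
    [0,0,0],
    [0,0,0],
    [0,0,0],
    [0,0,0],
  ],
)

```text
time_s: 2.95
tcp_pos: [0.4542, -0.0057, 0.2511]
tcp_rot: [[-0.274, 0.962, 0.001], [0.962, 0.274, -0.0], [-0.001, 0.001, -1.0]]
wrist_force: [0.5, -0.7, -1.2]
opening: 0.0939
gripper_force: 0.0
```

Request:
arm_command(
  gripper=[0,0,0,0,0,0,0,0,0,0],
  linear=[
    [0.1043,0.0988,0],
    [0.1043,0.0988,0],
    [0.1043,0.0988,0],
    [0.1043,0.0988,0],
    [0.1043,0.0988,0],
    [0.1043,0.0988,0],
    [0.1043,0.0988,0],
    [0.1043,0.0988,0],
    [0.1043,0.0988,0],
    [0,0,0],
  ],
  rotation=[
    [0,0,0],
    [0,0,0],
    [0,0,0],
    [0,0,0],
    [0,0,0],
    [0,0,0],
    [0,0,0],
    [0,0,0],
    [0,0,0],
    [0,0,0],
  ],
)

```text
time_s: 3.78
tcp_pos: [0.6054, 0.2851, 0.2487]
tcp_rot: [[-0.278, 0.96, 0.0], [0.96, 0.278, 0.003], [0.003, 0.001, -1.0]]
wrist_force: [-0.5, 0.2, -0.5]
opening: 0.0943
gripper_force: 0.0
```

Run:
```python
from h import *
s=get_state();print(s['tcp_pos'].round(4),s['qpos'].round(1))
S=cap('scene');b=brown(S,(300,200,390,260));print(b.min(0),b.max(0),len(b))
a=S['frame'][180:290,290:400];t=cap('top')['frame'][120:210,130:220]
cv2.imwrite('pics/g1.png',np.hstack([cv2.resize(a,(400,400),interpolation=cv2.INTER_CUBIC),cv2.resize(t,(400,400),interpolation=cv2.INTER_CUBIC)])[:,:,::-1])
```

```text
[0.6054 0.2851 0.2487] [19.2 22.6 65.3  0.2 92.1  3. ]
[322. 233.] [372. 242.] 205
```

View pics/g1.png

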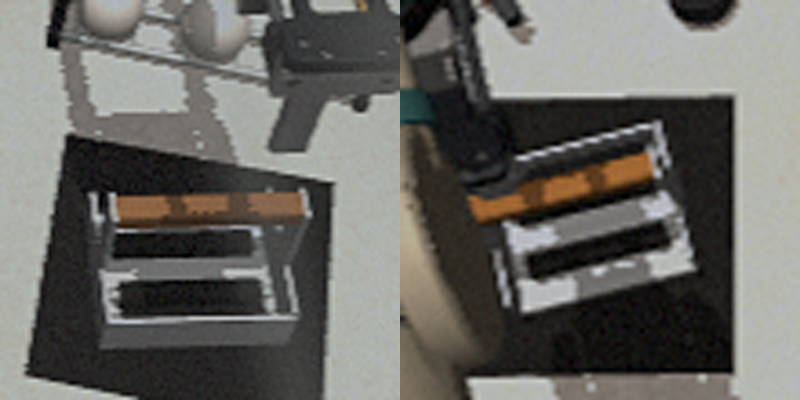

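The handle is clear below the gripper: scene crop px (115–305, 195–222), still where I measured it. Descending.

Request:
arm_command(
  gripper=[0,0,0,0,0,0],
  linear=[
    [0,0,0.1],
    [0,0,0.1],
    [0,0,0.1],
    [0,0,0.05],
    [0,0,0],
    [0,0,0],
  ],
  rotation=[
    [0,0,0],
    [0,0,0],
    [0,0,0],
    [0,0,0],
    [0,0,0],
    [0,0,0],
  ],
)

```text
time_s: 4.38
tcp_pos: [0.6026, 0.2777, 0.1636]
tcp_rot: [[-0.273, 0.962, -0.001], [0.962, 0.273, -0.001], [-0.001, -0.001, -1.0]]
wrist_force: [0.1, 0.5, 0.7]
opening: 0.0941
gripper_force: 0.0
```

Request:
arm_command(
  gripper=[0,0,0,0,0,1,1,1,1,1],
  linear=[
    [0,-0.006,0.1],
    [0,-0.006,0.1],
    [0,0,0.095],
    [0,0,0],
    [0,0,0],
    [0,0,0],
    [0,0,0],
    [0,0,0],
    [0,0,0],
    [0,0,0],
  ],
  rotation=[
    [0,0,0],
    [0,0,0],
    [0,0,0],
    [0,0,0],
    [0,0,0],
    [0,0,0],
    [0,0,0],
    [0,0,0],
    [0,0,0],
    [0,0,0],
  ],
  force=60,
)

```text
time_s: 5.22
tcp_pos: [0.6009, 0.2785, 0.0905]
tcp_rot: [[-0.274, 0.962, 0.002], [0.962, 0.274, 0.0], [-0.0, 0.002, -1.0]]
wrist_force: [-0.4, -0.4, 0.4]
opening: 0.0641
gripper_force: 0.0
```

Request:
arm_command(
  gripper=[1,1,1,1,1,1,1,1],
  linear=[
    [0,0,0],
    [0,0,0],
    [0,0,0],
    [0,0,0],
    [0,0,0],
    [0,0,0],
    [0,0,0],
    [0,0,0],
  ],
  rotation=[
    [0,0,0],
    [0,0,0],
    [0,0,0],
    [0,0,0],
    [0,0,0],
    [0,0,0],
    [0,0,0],
    [0,0,0],
  ],
)

```text
time_s: 5.88
tcp_pos: [0.6003, 0.2783, 0.0895]
tcp_rot: [[-0.274, 0.962, -0.0], [0.962, 0.274, -0.0], [-0.0, -0.0, -1.0]]
wrist_force: [0.9, -0.1, -0.9]
opening: 0.0104
gripper_force: 0.0
```

Run:
```python
from h import *
s=get_state();print(s['tcp_pos'].round(4),s['opening'])
S=cap('scene')
a=S['frame'][180:290,290:400];t=cap('top')['frame'][120:210,130:220]
cv2.imwrite('pics/g2.png',np.hstack([cv2.resize(a,(400,400),interpolation=cv2.INTER_CUBIC),cv2.resize(t,(400,400),interpolation=cv2.INTER_CUBIC)])[:,:,::-1])
print(proj(S,s['tcp_pos']))
```

```text
[0.6003 0.2783 0.0895] 0.010430780387168402
[344.65560294 242.61512136]
```

View pics/g2.png

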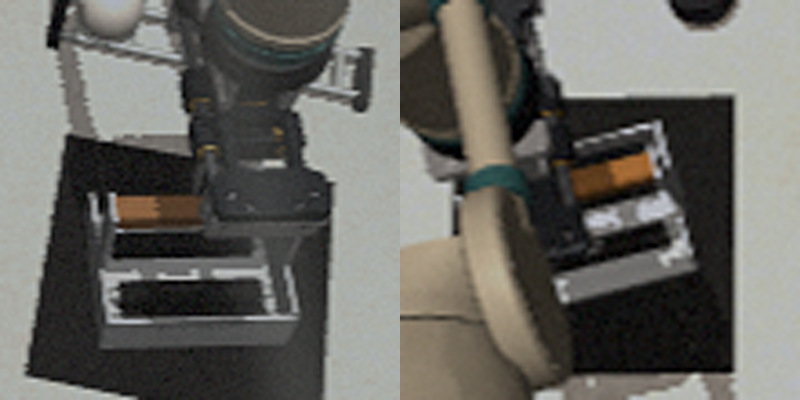

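Run:
```python
from h import *
T=cap('top');S=cap('scene');s=get_state();print(s['opening'],s['gripper_force'],s['time_s'])
print(tri(T,(165.5,161.9),S,(347,237.5)))
# handle ends: top-left/right ends from first mask boxes
t=cv2.minAreaRect(np.float32([[0,0]])) 
T0=dict(T);T0['frame']=np.load('top0.npy');S0=dict(S);S0['frame']=np.load('scene0.npy')
a=brown(T0,(135,130,215,200));b=brown(S0,(300,200,400,260))
al,ar=a[a[:,0]<a[:,0].min()+3].mean(0),a[a[:,0]>a[:,0].max()-3].mean(0)
bl,br=b[b[:,0]<b[:,0].min()+3].mean(0),b[b[:,0]>b[:,0].max()-3].mean(0)
print(al,ar,bl,br);print(tri(T,al,S,br),tri(T,ar,S,bl))
for n,c in(('T',T),('S',S)):
  for p in((.6,.278,.0895),(.599,.279,.118),(.599,.279,.1)): print(n,p,proj(c,p).round(1))
```

```text
0.0005587790333021422 0.0 6.0833
(array([0.59692273, 0.27974637, 0.11004864]), np.float64(0.0009345717339173894))
[146.05882 166.35294] [184.66667 157.4    ] [323.25 237.35] [371.6 235. ]
(array([0.58019019, 0.3360646 , 0.11812777]), np.float64(0.0037486837434862236)) (array([0.61166093, 0.22238409, 0.11109218]), np.float64(0.00022574718820981456))
T (0.6, 0.278, 0.0895) [167.6 162.6]
T (0.599, 0.279, 0.118) [165.  160.6]
T (0.599, 0.279, 0.1) [166.4 162. ]
S (0.6, 0.278, 0.0895) [344.5 242.5]
S (0.599, 0.279, 0.118) [347.  236.5]
S (0.599, 0.279, 0.1) [345.7 240.2]
```

Request:
arm_command(
  gripper=[0,0,0,0,0,0,0,0],
  linear=[
    [0,0,0],
    [0,0,0],
    [0,0,0],
    [0,0,0],
    [0,0,0],
    [0,0,0],
    [0,0,0],
    [0,0,0],
  ],
  rotation=[
    [0,0,0],
    [0,0,0],
    [0,0,0],
    [0,0,0],
    [0,0,0],
    [0,0,0],
    [0,0,0],
    [0,0,0],
  ],
)

```text
time_s: 6.75
tcp_pos: [0.6003, 0.2783, 0.0896]
tcp_rot: [[-0.274, 0.962, 0.0], [0.962, 0.274, -0.0], [-0.0, 0.0, -1.0]]
wrist_force: [-0.0, -0.0, -0.1]
opening: 0.0503
gripper_force: 0.0
```

Run:
```python
from h import *
s=get_state();print(s['tcp_pos'].round(4),s['opening'])
S=cap('scene')
a=S['frame'][160:280,290:410];t=cap('top')['frame'][120:210,130:220]
cv2.imwrite('pics/g3.png',np.hstack([cv2.resize(a,(560,560),interpolation=cv2.INTER_CUBIC),cv2.resize(t,(240,560),interpolation=cv2.INTER_CUBIC)])[:,:,::-1])
```

```text
[0.6003 0.2783 0.0896] 0.050348461356989914
```

View pics/g3.png

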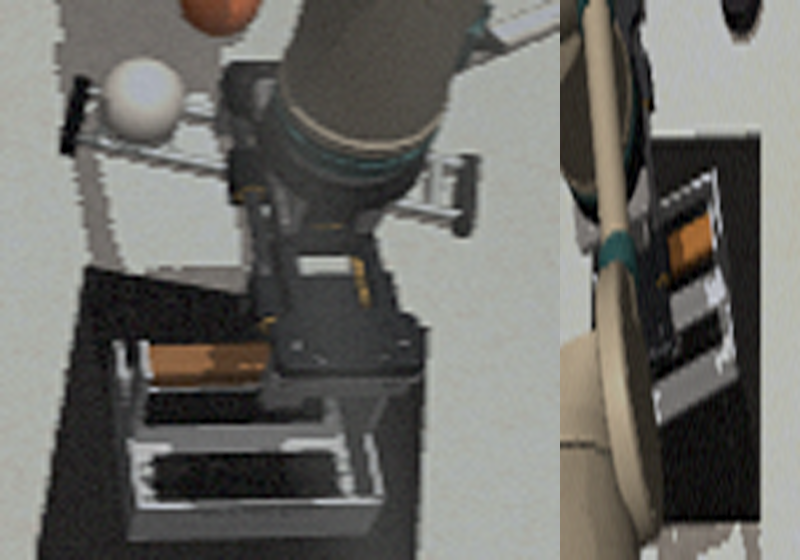

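Run:
```python
from h import *
S=cap('scene');R=get_state()['tcp_rot']
for p in((.6054,.2851,.2487),(.6003,.2783,.0896)):
  for e in((0,0,0),(0,.047,0),(0,-.047,0),(0,.0595,0),(.047,0,0),(-.047,0,0),(0,0,-.097)):
    q=proj(S,np.array(p)+R@np.array(e));print(p,e,q.round(1),'g1',((q-[290,180])*400/110).round(),'g3',((q-[290,160])*560/120).round())
```

```text
(0.6054, 0.2851, 0.2487) (0, 0, 0) [359.7 209.8] g1 [253. 108.] g3 [325. 232.]
(0.6054, 0.2851, 0.2487) (0, 0.047, 0) [363.5 227.8] g1 [267. 174.] g3 [343. 316.]
(0.6054, 0.2851, 0.2487) (0, -0.047, 0) [356.1 192.8] g1 [240.  46.] g3 [308. 153.]
(0.6054, 0.2851, 0.2487) (0, 0.0595, 0) [364.6 232.8] g1 [271. 192.] g3 [348. 340.]
(0.6054, 0.2851, 0.2487) (0.047, 0, 0) [380.6 209.3] g1 [330. 106.] g3 [423. 230.]
(0.6054, 0.2851, 0.2487) (-0.047, 0, 0) [338.7 210.3] g1 [177. 110.] g3 [227. 235.]
(0.6054, 0.2851, 0.2487) (0, 0, -0.097) [369.2 183.4] g1 [288.  12.] g3 [369. 109.]
(0.6003, 0.2783, 0.0896) (0, 0, 0) [344.7 242.6] g1 [199. 228.] g3 [255. 385.]
(0.6003, 0.2783, 0.0896) (0, 0.047, 0) [347.6 259.3] g1 [210. 288.] g3 [269. 463.]
(0.6003, 0.2783, 0.0896) (0, -0.047, 0) [341.8 226.7] g1 [189. 170.] g3 [242. 311.]
(0.6003, 0.2783, 0.0896) (0, 0.0595, 0) [348.4 263.8] g1 [213. 305.] g3 [273. 485.]
(0.6003, 0.2783, 0.0896) (0.047, 0, 0) [363.1 242.1] g1 [266. 226.] g3 [341. 383.]
(0.6003, 0.2783, 0.0896) (-0.047, 0, 0) [326.2 243.1] g1 [132. 229.] g3 [169. 388.]
(0.6003, 0.2783, 0.0896) (0, 0, -0.097) [351.7 222.1] g1 [225. 153.] g3 [288. 290.]
```

The finger tip appears a few pixels above its projected position, so the fingers may be closing over the bar. Going 25 mm lower is safe either way: it stays clear of both the rollers and the palm.

Request:
arm_command(
  gripper=[0,0,0,0,0,0,0,0,0,0],
  linear=[
    [0,0,0],
    [0,0,0],
    [0,0,0],
    [0,0,0],
    [0,0,0.05],
    [0,0,0.05],
    [0,0,0],
    [0,0,0],
    [0,0,0],
    [0,0,0],
  ],
  rotation=[
    [0,0,0],
    [0,0,0],
    [0,0,0],
    [0,0,0],
    [0,0,0],
    [0,0,0],
    [0,0,0],
    [0,0,0],
    [0,0,0],
    [0,0,0],
  ],
)

```text
time_s: 7.73
tcp_pos: [0.601, 0.2785, 0.0654]
tcp_rot: [[-0.274, 0.962, 0.001], [0.962, 0.274, 0.0], [0.0, 0.001, -1.0]]
wrist_force: [0.1, -0.4, -0.7]
opening: 0.0938
gripper_force: 0.0
```

Request:
arm_command(
  gripper=[1,1,1,1,1,1,1,1,1,1],
  linear=[
    [0,0,0],
    [0,0,0],
    [0,0,0],
    [0,0,0],
    [0,0,0],
    [0,0,0],
    [0,0,0],
    [0,0,0],
    [0,0,0],
    [0,0,0],
  ],
  rotation=[
    [0,0,0],
    [0,0,0],
    [0,0,0],
    [0,0,0],
    [0,0,0],
    [0,0,0],
    [0,0,0],
    [0,0,0],
    [0,0,0],
    [0,0,0],
  ],
)

```text
time_s: 8.57
tcp_pos: [0.6003, 0.2783, 0.0646]
tcp_rot: [[-0.274, 0.962, -0.0], [0.962, 0.274, -0.0], [-0.0, -0.0, -1.0]]
wrist_force: [0.1, -0.0, -0.7]
opening: 0.0308
gripper_force: 0.0
```

Request:
arm_command(
  gripper=[1,1,1],
  linear=[
    [0,0,0],
    [0,0,0],
    [0,0,0],
  ],
  rotation=[
    [0,0,0],
    [0,0,0],
    [0,0,0],
  ],
)

```text
time_s: 8.82
tcp_pos: [0.5986, 0.2778, 0.0644]
tcp_rot: [[-0.274, 0.962, -0.003], [0.962, 0.274, -0.001], [-0.0, -0.003, -1.0]]
wrist_force: [-4.1, -1.7, 2.3]
opening: 0.0195
gripper_force: 60.0
```

Request:
arm_command(
  gripper=[1,1,1,1,1,1,1,1,1,1],
  linear=[
    [0,0,0],
    [0,0,-0.02],
    [0,0,-0.04],
    [0,0,-0.06],
    [0,0,-0.08],
    [0,0,-0.08],
    [0,0,-0.08],
    [0,0,-0.08],
    [0,0,-0.06],
    [0,0,0],
  ],
  rotation=[
    [0,0,0],
    [0,0,0],
    [0,0,0],
    [0,0,0],
    [0,0,0],
    [0,0,0],
    [0,0,0],
    [0,0,0],
    [0,0,0],
    [0,0,0],
  ],
)

```text
time_s: 9.65
tcp_pos: [0.6036, 0.2794, 0.1938]
tcp_rot: [[-0.274, 0.962, 0.009], [0.962, 0.274, 0.003], [0.0, 0.009, -1.0]]
wrist_force: [0.4, 0.8, -5.3]
opening: 0.0198
gripper_force: 60.0
```

Run:
```python
from h import *
s=get_state();print(s['tcp_pos'].round(4),s['opening'],s['wrist_force'])
S=cap('scene');b=brown(S,(290,170,400,260));T=cap('top');a=brown(T,(130,110,220,200));print(a.min(0),a.max(0),b.min(0),b.max(0))
t=T['frame'][120:210,130:220];a=S['frame'][140:260,290:410]
cv2.imwrite('pics/g4.png',np.hstack([cv2.resize(a,(400,400),interpolation=cv2.INTER_CUBIC),cv2.resize(t,(400,400),interpolation=cv2.INTER_CUBIC)])[:,:,::-1])
```

```text
[0.6036 0.2794 0.1938] 0.0197921810400347 [ 0.40360642  0.835997   -5.3392427 ]
[130. 129.] [176. 157.] [330. 207.] [342. 216.]
```

View pics/g4.png

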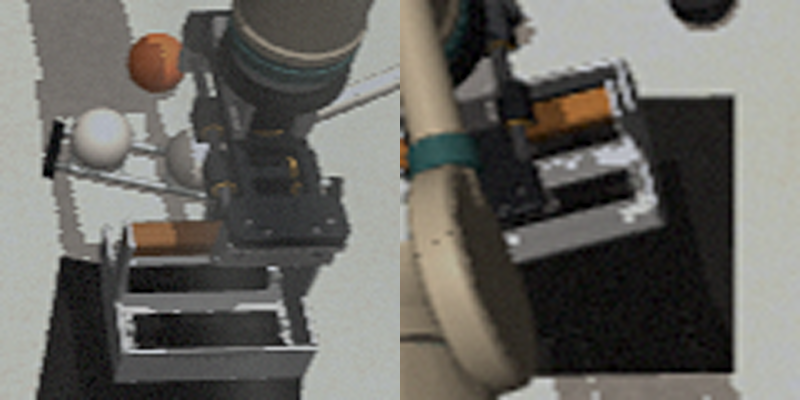

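The tote is held and lifted: handle's visible end at scene crop (130,237), level. The reported TCP lies about 45 mm below the bar centre, so I'll use that calibrated offset. Carrying it around the flap's end to the apron.

Request:
arm_command(
  gripper=[1,1,1,1,1,1,1,1,1,1],
  linear=[
    [0,0,-0.03],
    [0,0,-0.03],
    [0,0,-0.03],
    [0,0,-0.03],
    [0,0.03,0],
    [0,0.05,0],
    [-0.03,0.05,0],
    [-0.06,0.05,0],
    [-0.09,0.05,0],
    [-0.1,0.05,0],
  ],
  rotation=[
    [0,0,0.022],
    [0,0,0.022],
    [0,0,0.022],
    [0,0,0.022],
    [0,0,0],
    [0,0,0],
    [0,0,0],
    [0,0,0],
    [0,0,0],
    [0,0,0],
  ],
)

```text
time_s: 10.58
tcp_pos: [0.6713, 0.2077, 0.2174]
tcp_rot: [[-0.004, 1.0, -0.002], [1.0, 0.004, -0.001], [-0.001, -0.002, -1.0]]
wrist_force: [0.8, 0.3, -5.6]
opening: 0.0196
gripper_force: 60.0
```

Request:
arm_command(
  gripper=[1,1,1,1,1,1,1,1,1,1],
  linear=[
    [-0.1,0.05,0],
    [-0.1,0.04,0],
    [-0.1,0.03,0],
    [-0.1,0.02,0],
    [-0.1,0,0],
    [-0.1,0,0],
    [-0.1,0,0],
    [-0.1,0,0],
    [-0.06,0,0],
    [-0.03,0,0],
  ],
  rotation=[
    [0,0,0],
    [0,0,0],
    [0,0,0],
    [0,0,0],
    [0,0,0],
    [0,0,0],
    [0,0,0],
    [0,0,0],
    [0,0,0],
    [0,0,0],
  ],
)

```text
time_s: 11.42
tcp_pos: [0.7057, -0.0176, 0.218]
tcp_rot: [[0.001, 1.0, -0.002], [1.0, -0.001, -0.001], [-0.001, -0.002, -1.0]]
wrist_force: [0.0, 0.5, -5.6]
opening: 0.0194
gripper_force: 60.0
```

Request:
arm_command(
  gripper=[1,1,1,1],
  linear=[
    [0,0,0],
    [0,0,0],
    [0,0,0],
    [0,0,0],
  ],
  rotation=[
    [0,0,0],
    [0,0,0],
    [0,0,0],
    [0,0,0],
  ],
)

```text
time_s: 11.75
tcp_pos: [0.7057, -0.0123, 0.2196]
tcp_rot: [[-0.003, 1.0, -0.0], [1.0, 0.003, 0.001], [0.001, -0.0, -1.0]]
wrist_force: [-0.1, 0.3, -6.2]
opening: 0.0194
gripper_force: 60.0
```

Run:
```python
from h import *
s=get_state();print(s['tcp_pos'].round(4),s['qpos'].round(1))
S=cap('scene');T=cap('top')
h=s['tcp_pos']+s['tcp_rot']@[.002,-.001,-.0446];print('pred handle',h)
for e in (-.064,0,.064): print('S',proj(S,h+[0,e,0]).round(1),'T',proj(T,h+[0,e,.009]).round(1))
lip=h+[-.054,0,-.095];back=h+[.054,0,-.106]
for n,p in(('lipL',lip+[0,.064,0]),('lipR',lip-[0,.064,0]),('backbotL',back+[0,.068,0]),('backbotR',back-[0,.068,0])): print(n,'S',proj(S,p).round(1),'T',proj(T,p).round(1))
c=S['frame'][160:280,180:300];t=T['frame'][90:210,200:320]
cv2.imwrite('pics/g5.png',np.hstack([cv2.resize(c,(400,400),interpolation=cv2.INTER_CUBIC),cv2.resize(t,(400,400),interpolation=cv2.INTER_CUBIC)])[:,:,::-1])
```

```text
[ 0.7057 -0.0123  0.2196] [-6.7 26.5 62.9  0.  90.6 -6.8]
pred handle [ 0.70471477 -0.01036542  0.26415206]
S [191.4 208.8] T [288.8 108.9]
S [219.4 214.8] T [264.2 108.4]
S [248. 221.] T [239.5 108. ]
lipL S [254.  223.7] T [240.4 140.1]
lipR S [203.1 212.7] T [285.1 140.9]
backbotL S [244.1 265.9] T [240.1 105.7]
backbotR S [187.3 252.8] T [286.3 106.6]
```

View pics/g5.png

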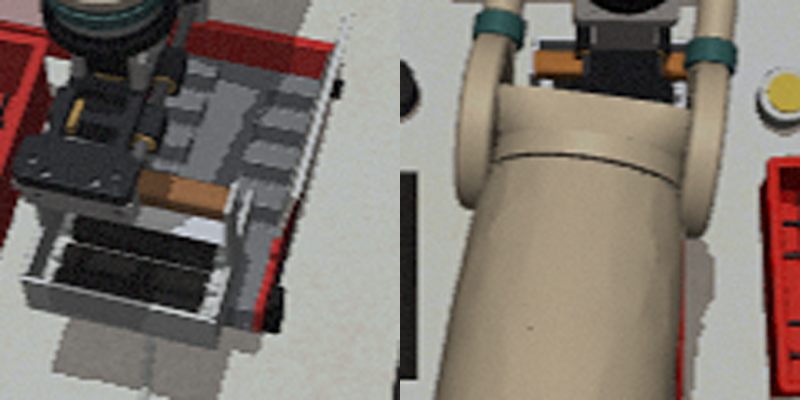

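Predicted handle and rim pixels match the picture (handle end at (247,220), rim bottom at (245,264)). Tipping to 0.2 rad and lowering the lip over the apron.

Request:
arm_command(
  gripper=[1,1,1,1,1,1,1,1,1,1],
  linear=[
    [0.006,0,0],
    [0.006,0,0],
    [0.006,0,0],
    [0.006,0,0],
    [0,-0.021,0.052],
    [0,-0.021,0.052],
    [0,-0.021,0.052],
    [0,-0.021,0.052],
    [0,-0.021,0.052],
    [0,0,0],
  ],
  rotation=[
    [-0.016,0,0],
    [-0.016,0,0],
    [-0.016,0,0],
    [-0.016,0,0],
    [0,0,0],
    [0,0,0],
    [0,0,0],
    [0,0,0],
    [0,0,0],
    [0,0,0],
  ],
)

```text
time_s: 12.68
tcp_pos: [0.6892, -0.0069, 0.1472]
tcp_rot: [[-0.002, 0.981, 0.192], [1.0, 0.002, 0.001], [0.001, 0.192, -0.981]]
wrist_force: [-1.5, -0.5, -5.7]
opening: 0.0196
gripper_force: 60.0
```

Request:
arm_command(
  gripper=[1,1,1],
  linear=[
    [0,0,0],
    [0,0,0],
    [0,0,0],
  ],
  rotation=[
    [0,0,0],
    [0,0,0],
    [0,0,0],
  ],
)

```text
time_s: 12.93
tcp_pos: [0.6944, -0.0079, 0.1526]
tcp_rot: [[-0.002, 0.979, 0.203], [1.0, 0.002, -0.0], [-0.001, 0.203, -0.979]]
wrist_force: [-0.2, 0.8, -5.1]
opening: 0.0196
gripper_force: 60.0
```

```bash
cat >> h.py <<'E'
def tote(s):
    R=s['tcp_rot'];h=s['tcp_pos']+R@[.002,-.001,-.0446]
    A=np.c_[R[:,1],R[:,0],-R[:,2]] # tote x,y,z
    return h,A
E
python3 - <<'E'
from h import *
s=get_state();h,A=tote(s);print(s['tcp_pos'].round(4),s['qpos'].round(1),'tilt',np.arcsin(A[2,0]))
print('lip',(h+A@[-.054,0,-.095]).round(4),'corner',(h+A@[-.028,0,-.106]).round(4))
S=cap('scene')
for n,p in(('handle+y',[0,.064,0]),('backbotL',[.054,.068,-.106]),('backbotR',[.054,-.068,-.106])):print(n,proj(S,h+A@p).round(1))
c=S['frame'][160:280,180:300]
cv2.imwrite('pics/g6.png',cv2.resize(c,(600,600),interpolation=cv2.INTER_CUBIC)[:,:,::-1])
E
```

```text
[ 0.6944 -0.0079  0.1526] [-7.3 19.5 84.6  1.6 64.2 -8. ] tilt 0.20441813961573635
lip [ 0.6507 -0.0061  0.0921] corner [ 0.6784 -0.006   0.0866]
handle+y [252.3 229.9]
backbotL [246.3 276.8]
backbotR [191.8 264.1]
```

View pics/g6.png

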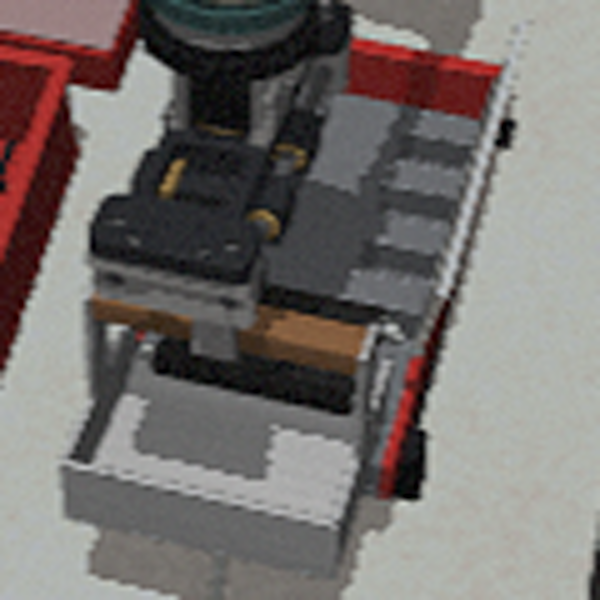

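The back corner and handle fit the prediction. The rollers (dark bars) have run forward to the ramp near crop (250,380), with the lip about 16 mm over the apron. Tipping on about the lip.

Request:
arm_command(
  gripper=[1,1,1,1,1,1,1,1,1,1],
  linear=[
    [0,-0.0043,-0.0036],
    [0,-0.0043,-0.0036],
    [0,-0.0043,-0.0036],
    [0,-0.0043,-0.0036],
    [0,-0.0043,-0.0036],
    [0,-0.0043,-0.0036],
    [0,-0.0043,-0.0036],
    [0,-0.0043,-0.0036],
    [0,-0.0043,-0.0036],
    [0,-0.0043,-0.0036],
  ],
  rotation=[
    [-0.0064,0,0],
    [-0.0064,0,0],
    [-0.0064,0,0],
    [-0.0064,0,0],
    [-0.0064,0,0],
    [-0.0064,0,0],
    [-0.0064,0,0],
    [-0.0064,0,0],
    [-0.0064,0,0],
    [-0.0064,0,0],
  ],
)

```text
time_s: 13.82
tcp_pos: [0.6805, -0.0082, 0.1576]
tcp_rot: [[-0.001, 0.919, 0.394], [1.0, 0.001, 0.0], [-0.0, 0.394, -0.919]]
wrist_force: [-0.1, 0.2, -3.8]
opening: 0.0192
gripper_force: 60.0
```

Request:
arm_command(
  gripper=[1,1,1,1,1,1,1,1,1,1],
  linear=[
    [0,0,0],
    [0,0,0],
    [0,0,0],
    [0,0,0],
    [0,0,0],
    [0,0,0],
    [0,0,0],
    [0,0,0],
    [0,0,0],
    [0,0,0],
  ],
  rotation=[
    [0,0,0],
    [0,0,0],
    [0,0,0],
    [0,0,0],
    [0,0,0],
    [0,0,0],
    [0,0,0],
    [0,0,0],
    [0,0,0],
    [0,0,0],
  ],
)

```text
time_s: 14.65
tcp_pos: [0.6801, -0.0081, 0.1561]
tcp_rot: [[-0.001, 0.92, 0.391], [1.0, 0.001, 0.0], [-0.0, 0.391, -0.92]]
wrist_force: [0.1, 0.5, -3.7]
opening: 0.0192
gripper_force: 60.0
```

```bash
cat >> h.py <<'E'
cs,sn=np.cos(.18),np.sin(.18)
def deck(x,y,z,o=(.508,-.0045,.05)): return np.array([o[0]+x*cs-z*sn,o[1]+y,o[2]+x*sn+z*cs])
def prof(c,y,z=0.,xs=range(-110,180,6)):
    g=c['frame'].mean(2);out=[]
    for x in xs:
        u,v=proj(c,deck(x/1e3,y,z)).round().astype(int);out.append((x,int(g[v-0,u-1:u+2].mean())))
    return out
E
python3 - <<'E'
from h import *
s=get_state();h,A=tote(s);print(s['tcp_pos'].round(4),'lip',(h+A@[-.054,0,-.095]).round(4),'tilt',np.arcsin(A[2,0]),s['wrist_force'])
S=cap('scene')
for y in(.03,.0,.045): print(y,prof(S,y))
E
```

```text
[ 0.6801 -0.0081  0.1561] lip [ 0.6492 -0.0061  0.0882] tilt 0.4020081329981449 [ 0.08811975  0.50349507 -3.69698743]
0.03 [(-110, 50), (-104, 48), (-98, 40), (-92, 45), (-86, 74), (-80, 72), (-74, 79), (-68, 50), (-62, 58), (-56, 52), (-50, 63), (-44, 112), (-38, 106), (-32, 106), (-26, 111), (-20, 56), (-14, 31), (-8, 33), (-2, 22), (4, 117), (10, 107), (16, 106), (22, 109), (28, 63), (34, 28), (40, 34), (46, 67), (52, 111), (58, 85), (64, 88), (70, 105), (76, 69), (82, 67), (88, 49), (94, 82), (100, 105), (106, 106), (112, 106), (118, 109), (124, 64), (130, 66), (136, 100), (142, 173), (148, 167), (154, 164), (160, 161), (166, 154), (172, 152), (178, 154)]
0.0 [(-110, 39), (-104, 37), (-98, 40), (-92, 46), (-86, 65), (-80, 67), (-74, 66), (-68, 67), (-62, 67), (-56, 66), (-50, 68), (-44, 68), (-38, 67), (-32, 64), (-26, 67), (-20, 67), (-14, 26), (-8, 21), (-2, 27), (4, 20), (10, 48), (16, 67), (22, 65), (28, 68), (34, 26), (40, 21), (46, 23), (52, 15), (58, 88), (64, 88), (70, 105), (76, 73), (82, 67), (88, 66), (94, 16), (100, 34), (106, 70), (112, 67), (118, 70), (124, 66), (130, 61), (136, 105), (142, 104), (148, 111), (154, 165), (160, 157), (166, 151), (172, 150), (178, 154)]
0.045 [(-110, 49), (-104, 52), (-98, 51), (-92, 59), (-86, 107), (-80, 104), (-74, 106), (-68, 57), (-62, 62), (-56, 61), (-50, 83), (-44, 115), (-38, 106), (-32, 105), (-26, 108), (-20, 58), (-14, 30), (-8, 39), (-2, 24), (4, 115), (10, 106), (16, 105), (22, 105), (28, 59), (34, 32), (40, 37), (46, 52), (52, 119), (58, 123), (64, 113), (70, 113), (76, 87), (82, 89), (88, 102), (94, 110), (100, 111), (106, 102), (112, 105), (118, 106), (124, 69), (130, 63), (136, 92), (142, 163), (148, 170), (154, 162), (160, 161), (166, 153), (172, 153), (178, 155)]
```

Request:
arm_command(
  gripper=[1,1,1,1,1,1,1,1,1,1],
  linear=[
    [0,-0.005,-0.0055],
    [0,-0.005,-0.0055],
    [0,-0.005,-0.0055],
    [0,-0.005,-0.0055],
    [0,-0.005,-0.0055],
    [0,-0.005,-0.0055],
    [0,-0.005,-0.0055],
    [0,-0.005,-0.0055],
    [0,-0.005,-0.006],
    [0,-0.005,-0.006],
  ],
  rotation=[
    [-0.008,0,0],
    [-0.008,0,0],
    [-0.008,0,0],
    [-0.008,0,0],
    [-0.008,0,0],
    [-0.008,0,0],
    [-0.008,0,0],
    [-0.008,0,0],
    [-0.008,0,0],
    [-0.008,0,0],
  ],
)

```text
time_s: 15.53
tcp_pos: [0.6619, -0.008, 0.1622]
tcp_rot: [[-0.001, 0.794, 0.608], [1.0, 0.001, 0.001], [-0.0, 0.608, -0.794]]
wrist_force: [-0.9, -0.5, -3.4]
opening: 0.0198
gripper_force: 60.0
```

Request:
arm_command(
  gripper=[1,1,1,1,1,1,1,1,1,1],
  linear=[
    [0,0,0],
    [0,0,0],
    [0,0,0],
    [0,0,0],
    [0,0,0],
    [0,0,0],
    [0,0,0],
    [0,0,0],
    [0,0,0],
    [0,0,0],
  ],
  rotation=[
    [0,0,0],
    [0,0,0],
    [0,0,0],
    [0,0,0],
    [0,0,0],
    [0,0,0],
    [0,0,0],
    [0,0,0],
    [0,0,0],
    [0,0,0],
  ],
)

```text
time_s: 16.37
tcp_pos: [0.6623, -0.0081, 0.1621]
tcp_rot: [[-0.001, 0.794, 0.608], [1.0, 0.001, 0.001], [-0.0, 0.608, -0.794]]
wrist_force: [-0.2, 1.4, -3.9]
opening: 0.0192
gripper_force: 60.0
```

Run:
```python
from h import *
s=get_state();h,A=tote(s);print(s['tcp_pos'].round(4),'lip',(h+A@[-.054,0,-.095]).round(4),'tilt',np.arcsin(A[2,0]),s['wrist_force'])
S=cap('scene')
c=S['frame'][150:270,180:300]
cv2.imwrite('pics/g7.png',cv2.resize(c,(600,600),interpolation=cv2.INTER_CUBIC)[:,:,::-1])
```

```text
[ 0.6623 -0.0081  0.1621] lip [ 0.6493 -0.0061  0.0887] tilt 0.6533716438485705 [-0.20436819  1.40872842 -3.88234381]
```

View pics/g7.png

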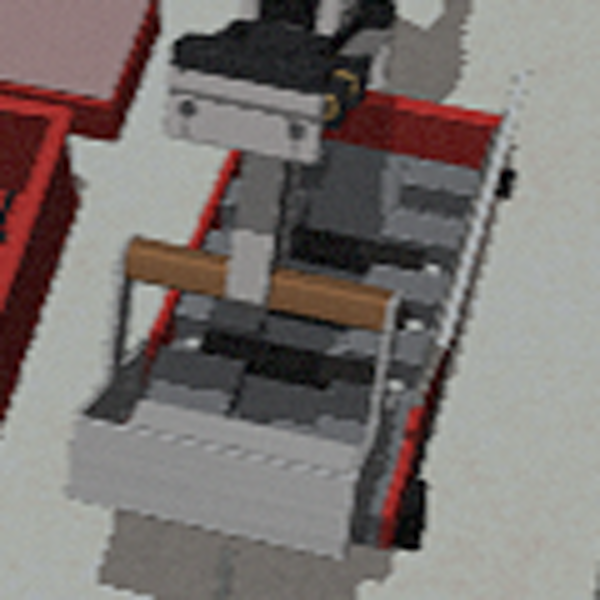

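The tote is empty. Roller shafts show at crop (432,268), (413,325) and (397,385), i.e. grooves −8, 38 and 84. Raising the tote, levelling it and carrying it back.

Request:
arm_command(
  gripper=[1,1,1,1,1,1,1,1,1,1],
  linear=[
    [0,0.049,-0.063],
    [0,0.049,-0.063],
    [0,0.049,-0.063],
    [0,0,0],
    [0,0,0],
    [0,0,0],
    [0,0,0],
    [0,0,0],
    [0,0,0],
    [0,0,0],
  ],
  rotation=[
    [0,0,0],
    [0,0,0],
    [0,0,0],
    [0.0347,0,0],
    [0.0347,0,0],
    [0.0347,0,0],
    [0.0347,0,0],
    [0.0347,0,0],
    [0.0347,0,0],
    [0,0,0],
  ],
)

```text
time_s: 17.25
tcp_pos: [0.6694, -0.0085, 0.2182]
tcp_rot: [[-0.001, 1.0, -0.001], [1.0, 0.001, 0.0], [0.0, -0.001, -1.0]]
wrist_force: [2.1, -0.4, -5.8]
opening: 0.0197
gripper_force: 60.0
```

Request:
arm_command(
  gripper=[1,1,1,1,1,1,1,1,1,1],
  linear=[
    [0.04,0.06,0],
    [0.095,0.06,0],
    [0.095,0,0],
    [0.095,0,0],
    [0.095,0,0],
    [0.095,0,0],
    [0.095,0,0],
    [0.095,0,0],
    [0.095,-0.075,0],
    [0.095,-0.075,0],
  ],
  rotation=[
    [0,0,0],
    [0,0,0],
    [0,0,0],
    [0,0,0],
    [0,0,0],
    [0,0,0],
    [0,0,0],
    [0,0,0],
    [0,0,0],
    [0,0,0],
  ],
)

```text
time_s: 18.08
tcp_pos: [0.6553, 0.2168, 0.2215]
tcp_rot: [[-0.001, 1.0, 0.003], [1.0, 0.001, 0.001], [0.001, 0.003, -1.0]]
wrist_force: [-0.8, 0.5, -2.6]
opening: 0.0196
gripper_force: 60.0
```

Request:
arm_command(
  gripper=[1,1,1,1,1,1],
  linear=[
    [0.095,-0.075,0],
    [0.095,-0.075,0],
    [0.06,-0.075,0],
    [0,0,0],
    [0,0,0],
    [0,0,0],
  ],
  rotation=[
    [0,0,0],
    [0,0,0],
    [0,0,0],
    [0,0,0],
    [0,0,0],
    [0,0,0],
  ],
)

```text
time_s: 18.58
tcp_pos: [0.599, 0.2778, 0.2226]
tcp_rot: [[-0.001, 1.0, 0.003], [1.0, 0.001, 0.0], [0.0, 0.003, -1.0]]
wrist_force: [-0.2, 0.1, -3.1]
opening: 0.0191
gripper_force: 60.0
```

Run:
```python
from h import *
s=get_state();h,A=tote(s);print(s['tcp_pos'].round(4),h,A[2,:],s['wrist_force'],s['opening'])
S=cap('scene');b=brown(S,(290,150,420,260));print(b.min(0),b.max(0))
print('pred ends',[proj(S,h+A@[0,e,0]).round(1) for e in(-.064,.064)])
for y in(.03,.0,-.05,.0585): print(y,prof(S,y,-.005))
c=S['frame'][150:270,190:310]
cv2.imwrite('pics/g8.png',cv2.resize(c,(600,600),interpolation=cv2.INTER_CUBIC)[:,:,::-1])
```

```text
[0.599  0.2778 0.2226] [0.59791022 0.27980427 0.26720561] [2.67022270e-03 3.98944357e-04 9.99996355e-01] [-0.1827229   0.14906229 -3.11518159] 0.01913125585024822
[329. 150.] [385. 208.]
pred ends [array([330.4, 196.1]), array([388.7, 207.8])]
0.03 [(-110, 50), (-104, 51), (-98, 57), (-92, 107), (-86, 109), (-80, 112), (-74, 121), (-68, 63), (-62, 61), (-56, 81), (-50, 114), (-44, 110), (-38, 111), (-32, 110), (-26, 104), (-20, 30), (-14, 34), (-8, 25), (-2, 112), (4, 108), (10, 111), (16, 111), (22, 64), (28, 32), (34, 36), (40, 67), (46, 112), (52, 110), (58, 114), (64, 84), (70, 64), (76, 37), (82, 38), (88, 57), (94, 108), (100, 107), (106, 105), (112, 109), (118, 109), (124, 108), (130, 109), (136, 109), (142, 107), (148, 109), (154, 109), (160, 107), (166, 110), (172, 75), (178, 64)]
0.0 [(-110, 53), (-104, 49), (-98, 63), (-92, 107), (-86, 109), (-80, 106), (-74, 109), (-68, 107), (-62, 108), (-56, 109), (-50, 109), (-44, 108), (-38, 107), (-32, 106), (-26, 107), (-20, 33), (-14, 34), (-8, 32), (-2, 29), (4, 15), (10, 111), (16, 109), (22, 110), (28, 37), (34, 34), (40, 32), (
[... 674 characters left out ...]
12, 107), (118, 110), (124, 108), (130, 108), (136, 109), (142, 109), (148, 110), (154, 110), (160, 112), (166, 110), (172, 95), (178, 63)]
0.0585 [(-110, 49), (-104, 49), (-98, 74), (-92, 110), (-86, 107), (-80, 107), (-74, 116), (-68, 61), (-62, 63), (-56, 61), (-50, 118), (-44, 106), (-38, 107), (-32, 109), (-26, 70), (-20, 65), (-14, 53), (-8, 132), (-2, 114), (4, 106), (10, 106), (16, 105), (22, 61), (28, 59), (34, 103), (40, 93), (46, 107), (52, 107), (58, 107), (64, 90), (70, 62), (76, 59), (82, 128), (88, 93), (94, 105), (100, 106), (106, 107), (112, 105), (118, 108), (124, 107), (130, 108), (136, 109), (142, 108), (148, 107), (154, 110), (160, 110), (166, 107), (172, 96), (178, 63)]
```

View pics/g8.png

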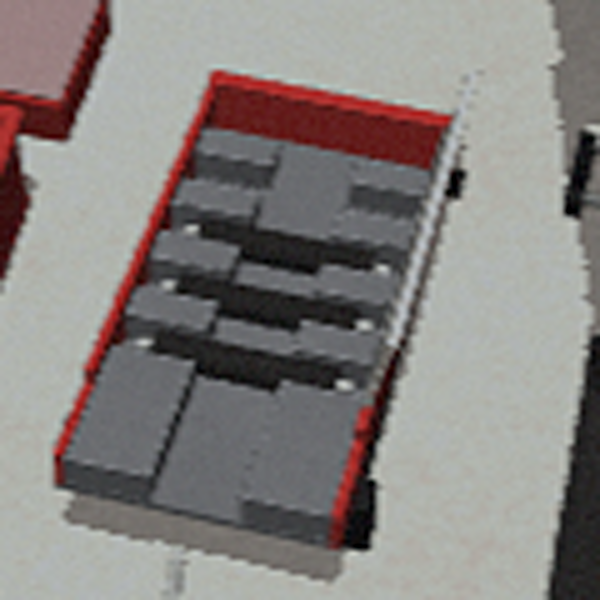

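All three rollers sit flush in their own grooves (−8, 38, 84), with white shaft ends at crop (190,230)–(345,385). Setting the tote down.

Request:
arm_command(
  gripper=[1,1,1,1,1,1,1,1,1,1],
  linear=[
    [0,0,0.08],
    [0,0,0.1],
    [0,0,0.1],
    [0,0,0.1],
    [0,0,0.1],
    [0,0,0.06],
    [0,0,0.03],
    [0,0,0.02],
    [0,0,0.02],
    [0,0,0],
  ],
  rotation=[
    [0,0,0],
    [0,0,0],
    [0,0,0],
    [0,0,0],
    [0,0,0],
    [0,0,0],
    [0,0,0],
    [0,0,0],
    [0,0,0],
    [0,0,0],
  ],
)

```text
time_s: 19.47
tcp_pos: [0.5992, 0.2778, 0.0695]
tcp_rot: [[-0.001, 1.0, 0.0], [1.0, 0.001, 0.0], [0.0, 0.0, -1.0]]
wrist_force: [0.4, -0.8, -3.1]
opening: 0.0198
gripper_force: 60.0
```

Request:
arm_command(
  gripper=[1,1,1,1],
  linear=[
    [0,0,0.01],
    [0,0,0.007],
    [0,0,0],
    [0,0,0],
  ],
  rotation=[
    [0,0,0],
    [0,0,0],
    [0,0,0],
    [0,0,0],
  ],
)

```text
time_s: 19.8
tcp_pos: [0.5988, 0.2782, 0.0658]
tcp_rot: [[-0.001, 1.0, 0.0], [1.0, 0.001, 0.0], [0.0, 0.0, -1.0]]
wrist_force: [0.5, 0.5, -3.3]
opening: 0.0193
gripper_force: 60.0
```

Not yet in contact, so I'll go a little lower, then release and rise.

Request:
arm_command(
  gripper=[1,1,1,1,0,0,0,0,0,0],
  linear=[
    [0,0,0.004],
    [0,0,0.003],
    [0,0,0],
    [0,0,0],
    [0,0,0],
    [0,0,0],
    [0,0,0],
    [0,0,0],
    [0,0,0],
    [0,0,0],
  ],
  rotation=[
    [0,0,0],
    [0,0,0],
    [0,0,0],
    [0,0,0],
    [0,0,0],
    [0,0,0],
    [0,0,0],
    [0,0,0],
    [0,0,0],
    [0,0,0],
  ],
)

```text
time_s: 20.63
tcp_pos: [0.5988, 0.2781, 0.0637]
tcp_rot: [[-0.001, 1.0, -0.0], [1.0, 0.001, -0.0], [-0.0, -0.0, -1.0]]
wrist_force: [1.2, -0.6, 1.1]
opening: 0.0562
gripper_force: 0.0
```

Request:
arm_command(
  gripper=[0,0,0,0,0,0,0,0,0,0],
  linear=[
    [0,0,0],
    [0,0,0],
    [0,0,-0.03],
    [0,0,-0.08],
    [0,0,-0.12],
    [0,0,-0.12],
    [0,0,-0.12],
    [0,0,-0.12],
    [0,0,0],
    [0,0,0],
  ],
  rotation=[
    [0,0,0],
    [0,0,0],
    [0,0,0],
    [0,0,0],
    [0,0,0],
    [0,0,0],
    [0,0,0],
    [0,0,0],
    [0,0,0],
    [0,0,0],
  ],
)

```text
time_s: 21.47
tcp_pos: [0.5999, 0.2785, 0.214]
tcp_rot: [[-0.001, 1.0, 0.004], [1.0, 0.001, 0.002], [0.002, 0.004, -1.0]]
wrist_force: [0.1, -0.5, -1.4]
opening: 0.0939
gripper_force: 0.0
```

Run:
```python
from h import *
s=get_state();print(s['tcp_pos'].round(4),s['qpos'].round(1),s['opening'])
S=cap('scene')
# white flap: profile across deck y at several deck x, find flap edge: show brightness along candidate edge positions
g=S['frame'].astype(int)
for a in np.arange(1.5,2.05,.1):
    print(round(a,2),[proj(S,deck(x,.0735-.05*np.cos(a),.0135+.05*np.sin(a))).round(1).tolist() for x in(-.11,.11)])
print('hinge',[proj(S,deck(x,.0735,.0135)).round(1).tolist() for x in(-.11,.11)])
print('crop g8 edge pts px', [(190+x/5,150+y/5) for x,y in((465,75),(470,110),(375,375))])
c=S['frame'][155:240,255:300]
cv2.imwrite('pics/g9.png',cv2.resize(c,(318,600),interpolation=cv2.INTER_CUBIC)[:,:,::-1])
```

```text
[0.5999 0.2785 0.214 ] [18.9 22.2 70.6  0.  86.9 18.8] 0.09394383961654228
1.5 [[280.1, 163.7], [262.9, 217.6]]
1.6 [[281.8, 164.0], [264.9, 217.9]]
1.7 [[283.5, 164.5], [266.8, 218.5]]
1.8 [[285.1, 165.0], [268.7, 219.1]]
1.9 [[286.7, 165.7], [270.5, 219.9]]
2.0 [[288.2, 166.5], [272.2, 220.7]]
hinge [[279.8, 176.8], [263.1, 230.9]]
crop g8 edge pts px [(283.0, 165.0), (284.0, 172.0), (265.0, 225.0)]
```

View pics/g9.png

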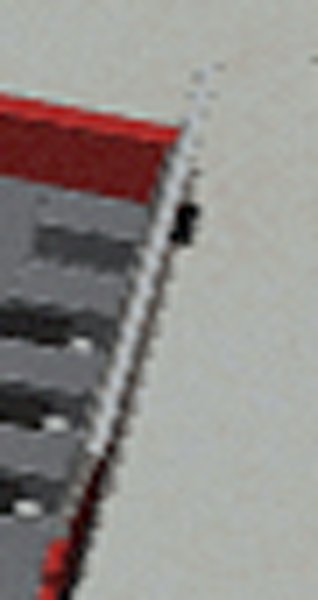

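Run:
```python
from h import *
S=cap('scene')
def R(t): c,s=np.cos(t),np.sin(t);return np.array([[0,c,s],[1,0,0],[0,s,-c]])
R1=np.array([[-.278,.96,0],[.96,.278,0],[0,0,-1]])
for n,p,r,y,obs in(('g7',(.6623,-.0081,.1621),R(.653),.02,(229.6,211)),('g6',(.6944,-.0079,.1526),R(.204),.02,(223,231.6)),('g1',(.6054,.2851,.2487),R1,.058,(368.5,221)),('g3',(.6003,.2783,.0896),R1,.036,(353,248))):
    print(n,obs,[(d,proj(S,np.array(p)+r@[0,y,-d/1e3]).round(1).tolist()) for d in(0,15,25,35,45)])
```

```text
g7 (229.6, 211) [(0, [225.9, 226.7]), (15, [226.8, 220.8]), (25, [227.3, 216.9]), (35, [227.9, 213.0]), (45, [228.5, 209.0])]
g6 (223, 231.6) [(0, [222.1, 243.2]), (15, [222.1, 239.0]), (25, [222.1, 236.1]), (35, [222.1, 233.2]), (45, [222.1, 230.3])]
g1 (368.5, 221) [(0, [364.6, 232.2]), (15, [366.0, 228.5]), (25, [367.0, 226.1]), (35, [368.1, 223.5]), (45, [369.1, 221.0])]
g3 (353, 248) [(0, [347.0, 255.3]), (15, [348.1, 252.4]), (25, [348.8, 250.4]), (35, [349.5, 248.4]), (45, [350.3, 246.4])]
```

Flap top edge is at px (284,165), an angle of about 1.72, and the fingertip sits about 38 mm short of the reported TCP. Going outside the flap with closed fingers.

Request:
arm_command(
  gripper=[1,1,1,1,1,1,1,1,1,1],
  linear=[
    [-0.123,-0.08,0],
    [-0.123,-0.08,0],
    [-0.123,-0.08,0],
    [-0.123,-0.08,0],
    [-0.123,-0.08,0],
    [0,0,0],
    [0,0,0],
    [0,0,0],
    [0,0,0],
    [0,0,0],
  ],
  rotation=[
    [0,0,0],
    [0,0,0],
    [0,0,0],
    [0,0,0],
    [0,0,0],
    [0,0,0],
    [0,0,0],
    [0,0,0],
    [0,0,0],
    [0,0,0],
  ],
  force=20,
)

```text
time_s: 22.4
tcp_pos: [0.4994, 0.1251, 0.2105]
tcp_rot: [[-0.002, 1.0, -0.001], [1.0, 0.002, 0.0], [0.0, -0.001, -1.0]]
wrist_force: [-1.2, -0.1, -0.2]
opening: 0.0307
gripper_force: 0.0
```

Request:
arm_command(
  gripper=[1,1,1,1,1,1,1,1,1,1],
  linear=[
    [0,0,0],
    [0,0,0],
    [0,0,0],
    [0,0,0.127],
    [0,0,0.127],
    [0,0,0.127],
    [0,0,0.127],
    [0,0,0.127],
    [0,0,0],
    [0,0,0],
  ],
  rotation=[
    [0,0,0],
    [0,0,0],
    [0,0,0],
    [0,0,0],
    [0,0,0],
    [0,0,0],
    [0,0,0],
    [0,0,0],
    [0,0,0],
    [0,0,0],
  ],
)

```text
time_s: 23.23
tcp_pos: [0.4976, 0.1242, 0.0515]
tcp_rot: [[-0.001, 1.0, -0.004], [1.0, 0.001, -0.0], [-0.0, -0.004, -1.0]]
wrist_force: [0.6, 0.1, -0.3]
opening: 0.0008
gripper_force: 0.0
```

Request:
arm_command(
  gripper=[1,1],
  linear=[
    [0,0,0],
    [0,0,0],
  ],
  rotation=[
    [0,0,0],
    [0,0,0],
  ],
)

```text
time_s: 23.4
tcp_pos: [0.5009, 0.1245, 0.0546]
tcp_rot: [[-0.001, 1.0, 0.004], [1.0, 0.001, 0.0], [0.0, 0.004, -1.0]]
wrist_force: [-1.2, 0.2, -0.2]
opening: 0.0005
gripper_force: 0.0
```

Request:
arm_command(
  gripper=[1,1,1,1,1,1,1,1],
  linear=[
    [-0.04,0,-0.004],
    [-0.04,0,-0.004],
    [-0.04,0,-0.004],
    [-0.04,0,-0.004],
    [-0.04,0,-0.004],
    [-0.04,0,-0.004],
    [-0.026,0,0.015],
    [-0.026,0,0.015],
  ],
  rotation=[
    [0,0,0],
    [0,0,0],
    [0,0,0],
    [0,0,0],
    [0,0,0],
    [0,0,0],
    [0,0,0],
    [0,0,0],
  ],
)

```text
time_s: 24.07
tcp_pos: [0.4993, 0.0501, 0.0509]
tcp_rot: [[-0.0, 1.0, 0.0], [1.0, 0.0, -0.0], [-0.0, 0.0, -1.0]]
wrist_force: [0.1, 1.1, -0.1]
opening: 0.0001
gripper_force: 0.3
```

Request:
arm_command(
  gripper=[1,1,1,1,1,1,1],
  linear=[
    [-0.018,0,0.024],
    [-0.018,0,0.024],
    [-0.007,0,0.02],
    [-0.007,0,0.015],
    [0,0,0.01],
    [0,0,0],
    [0,0,0],
  ],
  rotation=[
    [0,0,0],
    [0,0,0],
    [0,0,0],
    [0,0,0],
    [0,0,0],
    [0,0,0],
    [0,0,0],
  ],
)

```text
time_s: 24.65
tcp_pos: [0.4984, 0.0389, 0.0296]
tcp_rot: [[-0.002, 1.0, -0.001], [1.0, 0.002, -0.0], [-0.0, -0.001, -1.0]]
wrist_force: [-5.4, -0.0, 18.8]
opening: 0.0006
gripper_force: 9.7
```

Force rose to 19 N at the expected height, so the flap is on its stop. Rising and moving over the first ball.

Request:
arm_command(
  gripper=[1,1,1,0,0,0,0,0,0,0],
  linear=[
    [0,0,-0.1],
    [0,0,-0.15],
    [0,0,-0.15],
    [0,0,-0.15],
    [0.098,-0.08,0],
    [0.098,-0.08,0],
    [0.098,-0.08,0],
    [0.098,-0.08,0],
    [0.098,-0.08,0],
    [0.098,-0.08,0],
  ],
  rotation=[
    [0,0,0],
    [0,0,0],
    [0,0,0],
    [0,0,0],
    [0,0,0],
    [0,0,0],
    [0,0,0],
    [0,0,0],
    [0,0,0],
    [0,0,0],
  ],
)

```text
time_s: 25.48
tcp_pos: [0.3773, 0.1865, 0.1647]
tcp_rot: [[-0.001, 1.0, -0.001], [1.0, 0.001, -0.0], [-0.0, -0.001, -1.0]]
wrist_force: [0.2, 0.8, -0.4]
opening: 0.0434
gripper_force: 0.0
```

Request:
arm_command(
  gripper=[0,0,0,0,0,0,0,0],
  linear=[
    [0,0,0],
    [0,0,0],
    [0,0,0],
    [0,0,0],
    [0,0,0],
    [0,0,0],
    [0,0,0],
    [0,0,0],
  ],
  rotation=[
    [0,0,0],
    [0,0,0],
    [0,0,0],
    [0,0,0],
    [0,0,0],
    [0,0,0],
    [0,0,0],
    [0,0,0],
  ],
)

```text
time_s: 26.15
tcp_pos: [0.3791, 0.1851, 0.1651]
tcp_rot: [[-0.0, 1.0, -0.001], [1.0, 0.0, -0.0], [-0.0, -0.001, -1.0]]
wrist_force: [0.3, 0.4, -0.2]
opening: 0.0932
gripper_force: 0.0
```

Run:
```python
from h import *
s=get_state();print(s['tcp_pos'].round(4),s['qpos'].round(1),s['opening'])
S=cap('scene');T=cap('top')
for p in((.378,.1865,.037),(.379,.2715,.037)): print(proj(S,p).round(1),proj(T,p).round(1))
c=S['frame'][150:270,220:380];t=T['frame'][100:250,120:320]
cv2.imwrite('pics/g10.png',np.vstack([cv2.resize(c,(400,300),interpolation=cv2.INTER_CUBIC),cv2.resize(t,(400,300),interpolation=cv2.INTER_CUBIC)])[:,:,::-1])
# bin strips in top: dark pixels inside bin -> world on floor z=.012
H,Sa,V=hsv(T);m=(V<50);m[:,:312]=0;m[:,372:]=0;m[:142]=0;m[204:]=0
f=T['frame'].astype(int)
for r in(160,176,186): print(r,f[r,306:380,0].tolist())
for cc in(326,341,357): print(cc,f[134:210,cc,0].tolist())
```

```text
[0.3791 0.1851 0.1651] [ 16.6   2.6 103.6   0.   73.8  16.5] 0.09321431553673257
[319.8 180.9] [197.1 236.7]
[348.5 186.9] [169.8 235.9]
160 [172, 161, 103, 39, 34, 127, 180, 172, 163, 164, 173, 171, 177, 144, 53, 91, 155, 176, 175, 173, 173, 173, 176, 129, 29, 132, 175, 176, 173, 172, 170, 172, 172, 170, 171, 171, 173, 172, 170, 170, 171, 170, 177, 141, 60, 64, 140, 176, 173, 172, 172, 173, 178, 133, 14, 127, 178, 169, 169, 173, 171, 168, 172, 174, 143, 61, 49, 48, 50, 51, 51, 49, 43, 123]
176 [170, 176, 139, 65, 43, 53, 129, 175, 174, 152, 149, 174, 173, 178, 129, 16, 130, 177, 173, 172, 171, 167, 172, 178, 132, 22, 131, 178, 171, 172, 169, 173, 173, 170, 171, 173, 170, 171, 171, 172, 173, 170, 170, 174, 157, 99, 64, 143, 176, 173, 170, 172, 171, 177, 138, 37, 61, 139, 173, 173, 171, 172, 174, 171, 175, 149, 85, 42, 48, 52, 52, 53, 50, 44]
186 [171, 171, 179, 135, 37, 36, 126, 175, 175, 159, 105, 55, 58, 58, 59, 42, 39, 41, 42, 40, 42, 47, 51, 51, 46, 35, 28, 33, 37, 34, 37, 33, 27, 23, 15, 10, 15, 13, 10, 11, 19, 30, 23, 26, 30, 34, 39, 35, 37, 45, 46, 48, 46, 49, 51, 35, 10, 61, 
[... 476 characters left out ...]
2, 53, 54, 52, 52, 51, 83, 118, 119, 116, 112, 172, 173, 173, 181, 105, 29, 124, 173, 174, 171, 171, 171, 173, 180, 60, 9, 175, 173, 173, 172, 171, 168, 170, 172, 172, 173, 170, 173, 171, 173, 174, 171, 174, 181, 80, 10, 171, 176, 170, 173, 173, 174, 174, 183, 54, 29, 173, 176, 172, 173, 173, 171, 153, 171, 174, 178, 63, 85, 113]
357 [169, 157, 172, 173, 178, 69, 48, 54, 54, 52, 51, 44, 124, 120, 119, 117, 174, 177, 178, 177, 182, 53, 22, 176, 176, 168, 173, 172, 174, 178, 104, 33, 85, 172, 175, 173, 173, 170, 172, 174, 170, 171, 172, 171, 172, 172, 171, 170, 173, 175, 135, 38, 48, 171, 175, 170, 172, 168, 175, 176, 102, 28, 106, 174, 172, 173, 175, 170, 172, 170, 176, 180, 86, 40, 118, 121]
```

View pics/g10.png

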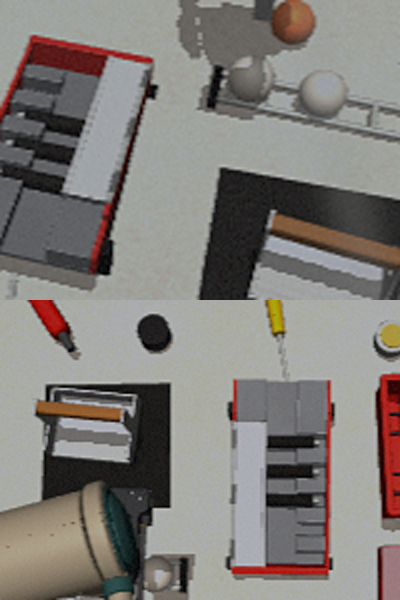

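The flap lies flat over the rollers, the tote stands on the mat at top-crop (95,425), and the two balls are at scene-crop (250,78) and (323,93). Fetching the first ball, closing along x.

Request:
arm_command(
  gripper=[0,0,0,0,0,0,0,0,0,0],
  linear=[
    [0.005,-0.004,0.12],
    [0,0,0.12],
    [0,0,0.12],
    [0,0,0.12],
    [0,0,0.12],
    [0,0,0.06],
    [0,0,0.04],
    [0,0,0.025],
    [0,0,0],
    [0,0,0],
  ],
  rotation=[
    [0,0,0],
    [0,0,0],
    [0,0,0],
    [0,0,0],
    [0,0,0],
    [0,0,0],
    [0,0,0],
    [0,0,0],
    [0,0,0],
    [0,0,0],
  ],
  force=8,
)

```text
time_s: 27.08
tcp_pos: [0.378, 0.1869, -0.0159]
tcp_rot: [[-0.001, 1.0, -0.0], [1.0, 0.001, -0.0], [-0.0, -0.0, -1.0]]
wrist_force: [0.4, -0.7, 0.7]
opening: 0.0941
gripper_force: 0.0
```

Request:
arm_command(
  gripper=[1,1,1,1,1,1,1,1,1,1],
  linear=[
    [0,0,0],
    [0,0,0],
    [0,0,0],
    [0,0,0],
    [0,0,0],
    [0,0,0],
    [0,0,0],
    [0,0,0],
    [0,0,0],
    [0,0,0],
  ],
  rotation=[
    [0,0,0],
    [0,0,0],
    [0,0,0],
    [0,0,0],
    [0,0,0],
    [0,0,0],
    [0,0,0],
    [0,0,0],
    [0,0,0],
    [0,0,0],
  ],
)

```text
time_s: 27.92
tcp_pos: [0.3786, 0.1869, -0.0158]
tcp_rot: [[-0.001, 1.0, 0.001], [1.0, 0.001, 0.0], [0.0, 0.001, -1.0]]
wrist_force: [2.1, -1.0, 1.9]
opening: 0.0558
gripper_force: 8.0
```

Run:
```python
from h import *
s=get_state();print(s['tcp_pos'].round(4),s['opening'],s['gripper_force'],s['wrist_force'])
T=cap('top');f=T['frame'].astype(float).mean(2)
# subpixel strip centres
def dips(v,off):
    w=np.clip(90-v,0,None);n,l=cv2.connectedComponents((w>0).astype('uint8').reshape(1,-1));l=l.ravel();i=np.arange(len(v))
    return [round(float((w*i)[l==k].sum()/w[l==k].sum()+off),1) for k in range(1,n)]
g=T['frame'][...,0].astype(float)
print([(r,dips(g[r,314:368],314)) for r in(160,172,180)]);print([(c,dips(g[152:204,c],152)) for c in(326,335,341,346,356)])
c0=onz(T,341.2,175.8,.012);print('bin c',c0)
a=np.radians(2.5);B=np.array([[np.cos(a),-np.sin(a)],[np.sin(a),np.cos(a)]])
for q in((-.05,.05),(-.05,-.05)): print(q,c0[:2]+B@q)
```

```text
[ 0.3786  0.1869 -0.0158] 0.05580204077200582 8.000121116638184 [ 2.09129957 -0.9767448   1.87509521]
[(160, [320.0, 330.0, 350.5, 360.0]), (172, [321.0, 331.0, 351.0, 361.0]), (180, [321.0, 331.0, 352.0, 362.0])]
[(326, [156.7, 166.0, 186.5, 196.0]), (335, [156.5, 165.8, 186.0, 195.9]), (341, [156.0, 165.7, 185.9, 195.7]), (346, [155.9, 165.5, 185.9, 195.5]), (356, [155.7, 165.1, 185.5, 195.1])]
bin c [ 0.58493596 -0.27232639  0.012     ]
(-0.05, 0.05) [ 0.53280258 -0.22455495]
(-0.05, -0.05) [ 0.53716451 -0.32445977]
```

Ball held at 55.8 mm opening. Carrying it to the bin seat at (0.532, −0.2235).

Request:
arm_command(
  gripper=[1,1,1,1,1,1,1,1,1,1],
  linear=[
    [0,0,-0.04],
    [0,0,-0.08],
    [0,0,-0.12],
    [0,0,-0.12],
    [0,0,-0.12],
    [0,0,-0.12],
    [-0.07,0.02,0],
    [-0.12,0.05,0],
    [-0.14,0.05,0],
    [-0.14,0.05,0],
  ],
  rotation=[
    [0,0,0],
    [0,0,0],
    [0,0,0],
    [0,0,0],
    [0,0,0],
    [0,0,0],
    [0,0,0],
    [0,0,0],
    [0,0,0],
    [0,0,0],
  ],
)

```text
time_s: 28.8
tcp_pos: [0.4194, 0.0687, 0.1338]
tcp_rot: [[-0.003, 1.0, -0.002], [1.0, 0.003, 0.0], [0.0, -0.002, -1.0]]
wrist_force: [0.5, 0.6, 0.5]
opening: 0.056
gripper_force: 8.0
```

Request:
arm_command(
  gripper=[1,1,1,1,1,1,1,1,1,1],
  linear=[
    [-0.14,0.06,0],
    [-0.14,0.06,0],
    [-0.14,0.06,0],
    [-0.14,0.06,0],
    [-0.14,0.06,0],
    [-0.14,0.06,0],
    [-0.14,0.05,0],
    [-0.12,0.03,0],
    [-0.07,0.01,0],
    [0,0,0],
  ],
  rotation=[
    [0,0,0],
    [0,0,0],
    [0,0,0],
    [0,0,0],
    [0,0,0],
    [0,0,0],
    [0,0,0],
    [0,0,0],
    [0,0,0],
    [0,0,0],
  ],
)

```text
time_s: 29.63
tcp_pos: [0.533, -0.226, 0.1327]
tcp_rot: [[0.002, 1.0, -0.002], [1.0, -0.002, -0.0], [-0.0, -0.002, -1.0]]
wrist_force: [-0.7, 0.8, -1.2]
opening: 0.0555
gripper_force: 8.0
```

Request:
arm_command(
  gripper=[1,1,1,1],
  linear=[
    [0,0,0],
    [0,0,0],
    [0,0,0],
    [0,0,0],
  ],
  rotation=[
    [0,0,0],
    [0,0,0],
    [0,0,0],
    [0,0,0],
  ],
)

```text
time_s: 29.97
tcp_pos: [0.5328, -0.2212, 0.1342]
tcp_rot: [[-0.003, 1.0, -0.001], [1.0, 0.003, 0.001], [0.001, -0.001, -1.0]]
wrist_force: [-0.2, 0.5, -1.1]
opening: 0.0553
gripper_force: 8.0
```

Request:
arm_command(
  gripper=[1,1,1,1,1,1,1,1,1,1],
  linear=[
    [-0.005,-0.003,0.1],
    [-0.004,0,0.1],
    [0,0,0.1],
    [0,0,0.1],
    [0,0,0.1],
    [0,0,0.05],
    [0,0,0.02],
    [0,0,0.015],
    [0,0,0],
    [0,0,0],
  ],
  rotation=[
    [0,0,0],
    [0,0,0],
    [0,0,0],
    [0,0,0],
    [0,0,0],
    [0,0,0],
    [0,0,0],
    [0,0,0],
    [0,0,0],
    [0,0,0],
  ],
)

```text
time_s: 30.8
tcp_pos: [0.5333, -0.2254, -0.0113]
tcp_rot: [[-0.002, 1.0, 0.001], [1.0, 0.002, -0.001], [-0.001, 0.001, -1.0]]
wrist_force: [0.7, 0.5, -0.3]
opening: 0.0554
gripper_force: 8.0
```

Request:
arm_command(
  gripper=[1,1,1,1],
  linear=[
    [0,0,0.004],
    [0,0,0.004],
    [0,0,0],
    [0,0,0],
  ],
  rotation=[
    [0,0,0],
    [0,0,0],
    [0,0,0],
    [0,0,0],
  ],
)

```text
time_s: 31.13
tcp_pos: [0.5326, -0.2255, -0.0139]
tcp_rot: [[-0.001, 1.0, 0.0], [1.0, 0.001, -0.0], [-0.0, 0.0, -1.0]]
wrist_force: [-0.2, -0.3, -1.0]
opening: 0.055
gripper_force: 8.0
```

Run:
```python
from h import *
s=get_state();print(s['tcp_pos'].round(4),s['opening'],s['gripper_force'],s['wrist_force'])
c=cap('scene')
print('pred ball px',proj(c,(s['tcp_pos'][0],s['tcp_pos'][1],.0375)).round(1))
```

```text
[ 0.5326 -0.2255 -0.0139] 0.054958271027610583 7.999838143587112 [-0.20224194 -0.26194584 -1.04973711]
pred ball px [170.3 194. ]
```

Request:
arm_command(
  gripper=[1,1,1,1,1],
  linear=[
    [0,0,0.003],
    [0,0,0.003],
    [0,0,0.002],
    [0,0,0],
    [0,0,0],
  ],
  rotation=[
    [0,0,0],
    [0,0,0],
    [0,0,0],
    [0,0,0],
    [0,0,0],
  ],
)

```text
time_s: 31.6
tcp_pos: [0.5326, -0.2255, -0.016]
tcp_rot: [[-0.001, 1.0, -0.0], [1.0, 0.001, -0.0], [-0.0, -0.0, -1.0]]
wrist_force: [0.0, -0.2, 3.1]
opening: 0.0551
gripper_force: 8.0
```

Light contact. I'll ease up half a millimetre, open to about 66 mm, and rise.

Request:
arm_command(
  gripper=[1,1,0.3,0.3,0.3,0.3,0.3,0.3,0.3,0.3],
  linear=[
    [0,0,-0.002],
    [0,0,0],
    [0,0,0],
    [0,0,0],
    [0,0,0],
    [0,0,0],
    [0,0,0],
    [0,0,0],
    [0,0,-0.03],
    [0,0,-0.08],
  ],
  rotation=[
    [0,0,0],
    [0,0,0],
    [0,0,0],
    [0,0,0],
    [0,0,0],
    [0,0,0],
    [0,0,0],
    [0,0,0],
    [0,0,0],
    [0,0,0],
  ],
)

```text
time_s: 32.43
tcp_pos: [0.5302, -0.2241, 0.0099]
tcp_rot: [[-0.001, 1.0, -0.006], [1.0, 0.001, 0.003], [0.003, -0.006, -1.0]]
wrist_force: [0.3, 0.2, 0.2]
opening: 0.0659
gripper_force: 0.0
```

Request:
arm_command(
  gripper=[0.3,0.3,0.3,0.3,0,0,0,0,0,0],
  linear=[
    [0,0,-0.12],
    [0,0,-0.12],
    [0,0,-0.12],
    [0,0,-0.12],
    [0.06,-0.03,0],
    [0.12,-0.05,0],
    [0.14,-0.05,0],
    [0.14,-0.05,0],
    [0.14,-0.05,0],
    [0.14,-0.05,0],
  ],
  rotation=[
    [0,0,0],
    [0,0,0],
    [0,0,0],
    [0,0,0],
    [0,0,0],
    [0,0,0],
    [0,0,0],
    [0,0,0],
    [0,0,0],
    [0,0,0],
  ],
)

```text
time_s: 33.27
tcp_pos: [0.4615, -0.039, 0.1323]
tcp_rot: [[-0.0, 1.0, 0.0], [1.0, 0.0, -0.0], [-0.0, 0.0, -1.0]]
wrist_force: [0.7, 1.6, 0.2]
opening: 0.0936
gripper_force: 0.0
```

Request:
arm_command(
  gripper=[0,0,0,0,0,0,0,0,0,0],
  linear=[
    [0.14,-0.05,0],
    [0.14,-0.05,0],
    [0.14,-0.05,0],
    [0.14,-0.05,0],
    [0.14,-0.05,0],
    [0.14,-0.05,0],
    [0.14,-0.05,0],
    [0.14,-0.04,0],
    [0.13,0,0],
    [0,0,0],
  ],
  rotation=[
    [0,0,0],
    [0,0,0],
    [0,0,0],
    [0,0,0],
    [0,0,0],
    [0,0,0],
    [0,0,0],
    [0,0,0],
    [0,0,0],
    [0,0,0],
  ],
)

```text
time_s: 34.1
tcp_pos: [0.3643, 0.2774, 0.1326]
tcp_rot: [[-0.006, 1.0, 0.001], [1.0, 0.006, 0.004], [0.004, 0.001, -1.0]]
wrist_force: [1.1, -0.3, 0.8]
opening: 0.0942
gripper_force: 0.0
```

Request:
arm_command(
  gripper=[0,0,0],
  linear=[
    [0,0,0],
    [0,0,0],
    [0,0,0],
  ],
  rotation=[
    [0,0,0],
    [0,0,0],
    [0,0,0],
  ],
)

```text
time_s: 34.35
tcp_pos: [0.3644, 0.2709, 0.1318]
tcp_rot: [[-0.0, 1.0, -0.001], [1.0, 0.0, -0.001], [-0.001, -0.001, -1.0]]
wrist_force: [-0.2, 0.0, 0.2]
opening: 0.094
gripper_force: 0.0
```

```bash
cat >> h.py <<'E'
def whites(c,box):
    x0,y0,x1,y1=box;g=cv2.cvtColor(c['frame'],cv2.COLOR_RGB2GRAY)[y0:y1,x0:x1];g=cv2.resize(g,None,fx=4,fy=4,interpolation=cv2.INTER_CUBIC)
    ci=cv2.HoughCircles(g,cv2.HOUGH_GRADIENT,1,60,param1=100,param2=20,minRadius=28,maxRadius=56)
    return [] if ci is None else [(x/4+x0-.4,y/4+y0-.4,r/4) for x,y,r in ci[0]]
E
python3 - <<'E'
from h import *
s=get_state();print(s['tcp_pos'].round(4),s['opening'])
S=cap('scene');T=cap('top')
for n,c,b in(('S',S,(90,155,200,250)),('T',T,(305,130,385,210))):
    for x,y,r in whites(c,b): print(n,x,y,r,onz(c,x,y,.0365).round(4))
for p in((.379,.2715,.037),): print(proj(S,p),proj(T,p))
E
```

```text
[0.3644 0.2709 0.1318] 0.09399590899427188
S 169.975 195.475 10.225 [ 0.537  -0.2248  0.0365]
S 151.225 211.725 9.15 [ 0.6029 -0.2558  0.0365]
T 329.225 189.225 7.975 [ 0.5355 -0.2272  0.0365]
[348.53645127 186.85460591] [169.83235549 235.85505637]
```

Ball 1 rests in its seat at about (0.536, −0.226). Now the second ball.

Request:
arm_command(
  gripper=[0,0,0,0,0,0,0,0,0,0],
  linear=[
    [0.002,0.028,0.05],
    [0,0.028,0.1],
    [0,0,0.12],
    [0,0,0.12],
    [0,0,0.1],
    [0,0,0.05],
    [0,0,0.03],
    [0,0,0.02],
    [0,0,0],
    [0,0,0],
  ],
  rotation=[
    [0,0,0],
    [0,0,0],
    [0,0,0],
    [0,0,0],
    [0,0,0],
    [0,0,0],
    [0,0,0],
    [0,0,0],
    [0,0,0],
    [0,0,0],
  ],
)

```text
time_s: 35.28
tcp_pos: [0.3791, 0.2726, -0.0152]
tcp_rot: [[-0.001, 1.0, 0.001], [1.0, 0.001, 0.001], [0.001, 0.001, -1.0]]
wrist_force: [0.0, -0.7, 0.9]
opening: 0.0942
gripper_force: 0.0
```

Request:
arm_command(
  gripper=[1,1,1,1,1,1,1,1,1,1],
  linear=[
    [0,0,0],
    [0,0,0],
    [0,0,0],
    [0,0,0],
    [0,0,0],
    [0,0,0],
    [0,0,0],
    [0,0,0],
    [0,0,0],
    [0,0,0],
  ],
  rotation=[
    [0,0,0],
    [0,0,0],
    [0,0,0],
    [0,0,0],
    [0,0,0],
    [0,0,0],
    [0,0,0],
    [0,0,0],
    [0,0,0],
    [0,0,0],
  ],
)

```text
time_s: 36.12
tcp_pos: [0.379, 0.2727, -0.0156]
tcp_rot: [[-0.001, 1.0, 0.001], [1.0, 0.001, 0.0], [0.0, 0.001, -1.0]]
wrist_force: [3.0, -0.3, 1.3]
opening: 0.0557
gripper_force: 8.0
```

Request:
arm_command(
  gripper=[1,1,1,1,1,1,1,1,1,1],
  linear=[
    [0,0,-0.04],
    [0,0,-0.08],
    [0,0,-0.12],
    [0,0,-0.12],
    [0,0,-0.12],
    [0,0,-0.12],
    [-0.07,0.01,0],
    [-0.12,0.03,0],
    [-0.141,0.04,0],
    [-0.14,0.04,0],
  ],
  rotation=[
    [0,0,0],
    [0,0,0],
    [0,0,0],
    [0,0,0],
    [0,0,0],
    [0,0,0],
    [0,0,0],
    [0,0,0],
    [0,0,0],
    [0,0,0],
  ],
)

```text
time_s: 36.95
tcp_pos: [0.4075, 0.154, 0.134]
tcp_rot: [[-0.003, 1.0, -0.002], [1.0, 0.003, 0.0], [0.0, -0.002, -1.0]]
wrist_force: [0.5, 0.5, -0.9]
opening: 0.0551
gripper_force: 8.0
```

Request:
arm_command(
  gripper=[1,1,1,1,1,1,1,1,1,1],
  linear=[
    [-0.14,0.04,0],
    [-0.14,0.04,0],
    [-0.14,0.04,0],
    [-0.14,0.04,0],
    [-0.14,0.04,0],
    [-0.14,0.04,0],
    [-0.14,0.04,0],
    [-0.14,0.04,0],
    [-0.14,0.04,0],
    [-0.14,0.04,0],
  ],
  rotation=[
    [0,0,0],
    [0,0,0],
    [0,0,0],
    [0,0,0],
    [0,0,0],
    [0,0,0],
    [0,0,0],
    [0,0,0],
    [0,0,0],
    [0,0,0],
  ],
)

```text
time_s: 37.78
tcp_pos: [0.5083, -0.1962, 0.1335]
tcp_rot: [[-0.001, 1.0, -0.002], [1.0, 0.001, 0.002], [0.002, -0.002, -1.0]]
wrist_force: [0.4, 0.6, -0.5]
opening: 0.0554
gripper_force: 8.0
```

Request:
arm_command(
  gripper=[1,1,1,1,1,1,1,1,1],
  linear=[
    [-0.14,0.04,0],
    [-0.14,0.04,0],
    [-0.12,0.03,0],
    [-0.08,0.006,0],
    [-0.04,0,0],
    [0,0,0],
    [0,0,0],
    [0,0,0],
    [0,0,0],
  ],
  rotation=[
    [0,0,0],
    [0,0,0],
    [0,0,0],
    [0,0,0],
    [0,0,0],
    [0,0,0],
    [0,0,0],
    [0,0,0],
    [0,0,0],
  ],
)

```text
time_s: 38.53
tcp_pos: [0.5379, -0.3232, 0.1343]
tcp_rot: [[-0.003, 1.0, -0.001], [1.0, 0.003, 0.001], [0.001, -0.001, -1.0]]
wrist_force: [0.3, -0.2, -1.2]
opening: 0.0554
gripper_force: 8.0
```

Request:
arm_command(
  gripper=[1,1,1,1,1,1,1,1,1,1],
  linear=[
    [-0.004,0,0.1],
    [-0.002,0,0.1],
    [0,0,0.1],
    [0,0,0.1],
    [0,0,0.1],
    [0,0,0.05],
    [0,0,0.02],
    [0,0,0.015],
    [0,0,0],
    [0,0,0],
  ],
  rotation=[
    [0,0,0],
    [0,0,0],
    [0,0,0],
    [0,0,0],
    [0,0,0],
    [0,0,0],
    [0,0,0],
    [0,0,0],
    [0,0,0],
    [0,0,0],
  ],
)

```text
time_s: 39.37
tcp_pos: [0.5389, -0.3267, -0.0109]
tcp_rot: [[-0.002, 1.0, 0.001], [1.0, 0.002, -0.001], [-0.001, 0.001, -1.0]]
wrist_force: [-0.3, -0.1, -0.4]
opening: 0.0556
gripper_force: 8.0
```

Request:
arm_command(
  gripper=[1,1,1,1,1,1],
  linear=[
    [0,0,0.004],
    [0,0,0.004],
    [0,0,0.003],
    [0,0,0.002],
    [0,0,0],
    [0,0,0],
  ],
  rotation=[
    [0,0,0],
    [0,0,0],
    [0,0,0],
    [0,0,0],
    [0,0,0],
    [0,0,0],
  ],
)

```text
time_s: 39.87
tcp_pos: [0.5382, -0.3267, -0.0151]
tcp_rot: [[-0.001, 1.0, -0.0], [1.0, 0.001, -0.0], [-0.0, -0.0, -1.0]]
wrist_force: [0.4, -0.8, 0.8]
opening: 0.0556
gripper_force: 8.0
```

Just touching, so I release, rise and retreat.

Request:
arm_command(
  gripper=[0.3,0.3,0.3,0.3,0.3,0.3,0.3,0.3,0.3,0.3],
  linear=[
    [0,0,0],
    [0,0,0],
    [0,0,0],
    [0,0,0],
    [0,0,0],
    [0,0,0],
    [0,0,-0.03],
    [0,0,-0.08],
    [0,0,-0.12],
    [0,0,-0.12],
  ],
  rotation=[
    [0,0,0],
    [0,0,0],
    [0,0,0],
    [0,0,0],
    [0,0,0],
    [0,0,0],
    [0,0,0],
    [0,0,0],
    [0,0,0],
    [0,0,0],
  ],
)

```text
time_s: 40.7
tcp_pos: [0.5374, -0.326, 0.0728]
tcp_rot: [[-0.001, 1.0, -0.002], [1.0, 0.001, 0.001], [0.001, -0.002, -1.0]]
wrist_force: [0.6, -0.0, -0.3]
opening: 0.0659
gripper_force: 0.0
```

Request:
arm_command(
  gripper=[0.3,0.3,0.3,0.3,0.3,0.3,0.3,0.3,0.3,0.3],
  linear=[
    [0,0,-0.12],
    [0,0,-0.12],
    [0,0,-0.12],
    [0,-0.1,-0.1],
    [0,-0.1,0],
    [0,-0.1,0],
    [0,-0.1,0],
    [0,-0.1,0],
    [0,-0.1,0],
    [0,-0.1,0],
  ],
  rotation=[
    [0,0,0],
    [0,0,0],
    [0,0,0],
    [0,0,0],
    [0,0,0],
    [0,0,0],
    [0,0,0],
    [0,0,0],
    [0,0,0],
    [0,0,0],
  ],
)

```text
time_s: 41.53
tcp_pos: [0.3619, -0.3265, 0.1879]
tcp_rot: [[-0.001, 1.0, -0.0], [1.0, 0.001, -0.001], [-0.001, -0.0, -1.0]]
wrist_force: [0.1, -0.9, -0.3]
opening: 0.0659
gripper_force: 0.0
```

Run:
```python
from h import *
s=get_state();print(s['tcp_pos'].round(4),s['time_s'])
S=cap('scene');T=cap('top')
for n,c,b in(('S',S,(90,155,200,250)),('T',T,(305,130,385,210))):
    for x,y,r in whites(c,b): print(n,x,y,r,onz(c,x,y,.0365).round(4))
c=S['frame'][130:310,80:400]
cv2.imwrite('pics/g11.png',cv2.resize(c,(800,450),interpolation=cv2.INTER_CUBIC)[:,:,::-1])
a=brown(T,(130,110,220,210));print('handle',a.min(0),a.max(0),onz(T,*((a.min(0)+a.max(0))/2),.115))
# flap edge: bright flap in T at y profile, several deck x
for x in(-.09,0,.09):
  print(x,[(y,int(T['frame'][tuple(proj(T,deck(x,y/1e3,.015)).round().astype(int)[::-1])].mean())) for y in range(10,80,4)])
```

```text
[ 0.3619 -0.3265  0.1879] 41.5333
S 170.225 195.725 10.475 [ 0.5376 -0.2238  0.0365]
S 137.225 189.225 9.45 [ 0.5394 -0.3254  0.0365]
S 150.725 209.725 10.8 [ 0.5969 -0.2598  0.0365]
S 180.475 178.975 13.3 [ 0.4724 -0.2161  0.0365]
T 360.725 188.725 8.6 [ 0.539  -0.3277  0.0365]
T 329.225 189.725 8.45 [ 0.5339 -0.2272  0.0365]
T 342.225 177.225 10.55 [ 0.5752 -0.2694  0.0365]
handle [138. 151.] [179. 159.] [0.61656405 0.30010386 0.115     ]
-0.09 [(10, 108), (14, 112), (18, 86), (22, 140), (26, 175), (30, 176), (34, 176), (38, 175), (42, 178), (46, 175), (50, 176), (54, 177), (58, 178), (62, 177), (66, 139), (70, 89), (74, 93), (78, 144)]
0 [(10, 92), (14, 92), (18, 69), (22, 141), (26, 165), (30, 164), (34, 178), (38, 177), (42, 174), (46, 177), (50, 179), (54, 177), (58, 177), (62, 179), (66, 160), (70, 124), (74, 141), (78, 176)]
0.09 [(10, 99), (14, 94), (18, 90), (22, 129), (26, 179), (30, 177), (34, 178), (38, 176), (42, 180), (46, 176), (50, 174), (54, 177), (58, 176), (62, 176), (66, 142), (70, 101), (74, 99), (78, 143)]
```

View pics/g11.png

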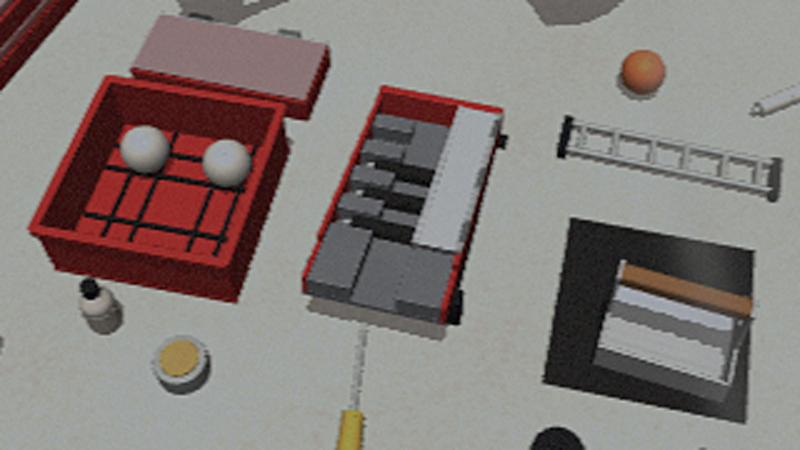

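Everything is in place, but the tote has been knocked toward the mat's corner (handle now near (0.617, 0.300)). It's still on the mat, but I'll put it back to the middle.

Run:
```python
from h import *
S=cap('scene');T=cap('top')
a=brown(T,(130,110,220,210));b=brown(S,(320,220,400,270))
print(b.min(0),b.max(0),tri(T,(a.min(0)+a.max(0))/2,S,(b.min(0)+b.max(0))/2))
for c,p in((T,a),(S,b)):
    r=cv2.fitLine(p,cv2.DIST_L2,0,.01,.01).ravel();q0=onz(c,r[2]-20*r[0],r[3]-20*r[1],.113);q1=onz(c,r[2]+20*r[0],r[3]+20*r[1],.113);d=q1-q0
    print(np.degrees(np.arctan2(d[1],d[0])))
```

```text
[329. 236.] [380. 255.] (array([0.61806543, 0.30021615, 0.11512098]), np.float64(0.00011077173904667209))
-94.4327890619717
87.21738172560138
```

Request:
arm_command(
  gripper=[0,0,0,0,0,0,0,0,0,0],
  linear=[
    [0.08,0,-0.05],
    [0.14,0,-0.05],
    [0.14,0.03,0],
    [0.14,0.05,0],
    [0.14,0.05,0],
    [0.14,0.05,0],
    [0.14,0.05,0],
    [0.14,0.05,0],
    [0.14,0.06,0],
    [0.14,0.06,0],
  ],
  rotation=[
    [0,0,0],
    [0,0,0],
    [0,0,0],
    [0,0,0],
    [0,0,0],
    [0,0,0],
    [0,0,0],
    [0,0,0],
    [0,0,0],
    [0,0,0],
  ],
)

```text
time_s: 42.57
tcp_pos: [0.4643, 0.0111, 0.2126]
tcp_rot: [[-0.002, 1.0, 0.001], [1.0, 0.002, 0.0], [0.0, 0.001, -1.0]]
wrist_force: [0.9, -0.9, 0.2]
opening: 0.094
gripper_force: 0.0
```

Request:
arm_command(
  gripper=[0,0,0,0,0,0,0,0,0,0],
  linear=[
    [0.14,0.08,0],
    [0.14,0.08,0],
    [0.14,0.08,0],
    [0.14,0.08,0],
    [0.14,0.08,0],
    [0.14,0.08,0],
    [0.14,0.08,0],
    [0.14,0.06,0],
    [0.04,0,0],
    [0,0,0],
  ],
  rotation=[
    [0,0,0],
    [0,0,0],
    [0,0,0],
    [0,0,0],
    [0,0,0],
    [0,0,0],
    [0,0,0],
    [0,0,0],
    [0,0,0],
    [0,0,0],
  ],
)

```text
time_s: 43.4
tcp_pos: [0.6176, 0.3029, 0.2103]
tcp_rot: [[-0.006, 1.0, -0.002], [1.0, 0.006, 0.001], [0.001, -0.002, -1.0]]
wrist_force: [-0.5, -0.7, -0.1]
opening: 0.0943
gripper_force: 0.0
```

Request:
arm_command(
  gripper=[0,0,0],
  linear=[
    [0,0,0],
    [0,0,0],
    [0,0,0],
  ],
  rotation=[
    [0,0,0],
    [0,0,0],
    [0,0,0],
  ],
)

```text
time_s: 43.65
tcp_pos: [0.6171, 0.2971, 0.2126]
tcp_rot: [[0.0, 1.0, -0.0], [1.0, -0.0, -0.001], [-0.001, -0.0, -1.0]]
wrist_force: [-0.3, -0.0, 0.4]
opening: 0.0941
gripper_force: 0.0
```

Request:
arm_command(
  gripper=[0,0,0,0,0,0,0,0,1,1],
  linear=[
    [0.012,0.004,0.08],
    [0,0,0.12],
    [0,0,0.12],
    [0,0,0.12],
    [0,0,0.1],
    [0,0,0.06],
    [0,0,0.03],
    [0,0,0],
    [0,0,0],
    [0,0,0],
  ],
  rotation=[
    [0,0,0.02],
    [0,0,0],
    [0,0,0],
    [0,0,0],
    [0,0,0],
    [0,0,0],
    [0,0,0],
    [0,0,0],
    [0,0,0],
    [0,0,0],
  ],
  force=40,
)

```text
time_s: 44.48
tcp_pos: [0.6196, 0.3016, 0.0565]
tcp_rot: [[0.062, 0.998, 0.002], [0.998, -0.062, 0.001], [0.001, 0.002, -1.0]]
wrist_force: [0.7, -0.0, -0.4]
opening: 0.0839
gripper_force: 0.0
```

Request:
arm_command(
  gripper=[1,1,1,1,1,1,1,1,1,1],
  linear=[
    [0,0,0],
    [0,0,0],
    [0,0,0],
    [0,0,0],
    [0,0,0],
    [0,0,0],
    [0,0,0],
    [0,0,0],
    [0,0,0],
    [0,0,0],
  ],
  rotation=[
    [0,0,0],
    [0,0,0],
    [0,0,0],
    [0,0,0],
    [0,0,0],
    [0,0,0],
    [0,0,0],
    [0,0,0],
    [0,0,0],
    [0,0,0],
  ],
)

```text
time_s: 45.32
tcp_pos: [0.6179, 0.3016, 0.0544]
tcp_rot: [[0.062, 0.998, -0.001], [0.998, -0.062, -0.0], [-0.0, -0.001, -1.0]]
wrist_force: [-0.3, 1.2, -1.0]
opening: 0.0192
gripper_force: 39.9
```

Request:
arm_command(
  gripper=[1,1,1,1,1,1],
  linear=[
    [0,0,0],
    [0,0,0],
    [0,0,0],
    [0,0,0],
    [0,0,0],
    [0,0,0],
  ],
  rotation=[
    [0,0,0],
    [0,0,0],
    [0,0,0],
    [0,0,0],
    [0,0,0],
    [0,0,0],
  ],
)

```text
time_s: 45.82
tcp_pos: [0.6181, 0.3016, 0.0544]
tcp_rot: [[0.062, 0.998, -0.001], [0.998, -0.062, -0.0], [-0.0, -0.001, -1.0]]
wrist_force: [-1.8, -0.1, -0.0]
opening: 0.0198
gripper_force: 39.9
```

Request:
arm_command(
  gripper=[1,1,1,1,1,1,1,1,1,1],
  linear=[
    [0,0,-0.03],
    [0,0,-0.03],
    [-0.021,-0.029,0],
    [-0.021,-0.029,0],
    [-0.021,-0.029,0],
    [-0.021,-0.029,0],
    [0,0,0],
    [0,0,0.03],
    [0,0,0.02],
    [0,0,0.006],
  ],
  rotation=[
    [0,0,0],
    [0,0,0],
    [0,0,-0.005],
    [0,0,-0.005],
    [0,0,-0.005],
    [0,0,-0.005],
    [0,0,0],
    [0,0,0],
    [0,0,0],
    [0,0,0],
  ],
)

```text
time_s: 46.65
tcp_pos: [0.5878, 0.2815, 0.0543]
tcp_rot: [[-0.001, 1.0, -0.003], [1.0, 0.001, -0.001], [-0.001, -0.003, -1.0]]
wrist_force: [-3.0, -0.5, 4.5]
opening: 0.02
gripper_force: 39.9
```

Request:
arm_command(
  gripper=[1,1,1,1],
  linear=[
    [0,0,0.003],
    [0,0,0],
    [0,0,0],
    [0,0,0],
  ],
  rotation=[
    [0,0,0],
    [0,0,0],
    [0,0,0],
    [0,0,0],
  ],
)

```text
time_s: 46.98
tcp_pos: [0.5889, 0.2819, 0.0546]
tcp_rot: [[-0.001, 1.0, -0.0], [1.0, 0.001, 0.0], [0.0, -0.0, -1.0]]
wrist_force: [-0.2, 0.6, -3.0]
opening: 0.0197
gripper_force: 39.9
```

Request:
arm_command(
  gripper=[1,1,1,0,0,0,0,0,0,0],
  linear=[
    [0,0,0.002],
    [0,0,0.002],
    [0,0,0],
    [0,0,0],
    [0,0,0],
    [0,0,0],
    [0,0,0],
    [0,0,0],
    [0,0,0],
    [0,0,0],
  ],
  rotation=[
    [0,0,0],
    [0,0,0],
    [0,0,0],
    [0,0,0],
    [0,0,0],
    [0,0,0],
    [0,0,0],
    [0,0,0],
    [0,0,0],
    [0,0,0],
  ],
)

```text
time_s: 47.82
tcp_pos: [0.5886, 0.2817, 0.0538]
tcp_rot: [[-0.001, 1.0, -0.0], [1.0, 0.001, -0.0], [-0.0, -0.0, -1.0]]
wrist_force: [-0.3, -0.2, 0.8]
opening: 0.0627
gripper_force: 0.0
```

Request:
arm_command(
  gripper=[0,0,0,0,0,0,0,0,0,0],
  linear=[
    [0,0,0],
    [0,0,0],
    [0,0,0],
    [0,0,0],
    [0,0,-0.03],
    [0,0,-0.08],
    [0,0,-0.12],
    [0,0,-0.12],
    [0,0,-0.12],
    [0,0,-0.12],
  ],
  rotation=[
    [0,0,0],
    [0,0,0],
    [0,0,0],
    [0,0,0],
    [0,0,0],
    [0,0,0],
    [0,0,0],
    [0,0,0],
    [0,0,0],
    [0,0,0],
  ],
)

```text
time_s: 48.65
tcp_pos: [0.5885, 0.2817, 0.2034]
tcp_rot: [[-0.001, 1.0, -0.0], [1.0, 0.001, 0.0], [0.0, -0.0, -1.0]]
wrist_force: [0.4, 0.1, 0.2]
opening: 0.0942
gripper_force: 0.0
```

Request:
arm_command(
  gripper=[0,0,0,0,0,0,0,0,0,0],
  linear=[
    [-0.12,-0.1,-0.03],
    [-0.12,-0.1,0],
    [-0.12,-0.1,0],
    [-0.12,-0.1,0],
    [-0.12,-0.1,0],
    [-0.12,-0.1,0],
    [-0.12,-0.08,0],
    [-0.12,0,0],
    [-0.12,0,0],
    [0,0,0],
  ],
  rotation=[
    [0,0,0],
    [0,0,0],
    [0,0,0],
    [0,0,0],
    [0,0,0],
    [0,0,0],
    [0,0,0],
    [0,0,0],
    [0,0,0],
    [0,0,0],
  ],
)

```text
time_s: 49.48
tcp_pos: [0.4189, 0.007, 0.21]
tcp_rot: [[0.004, 1.0, 0.001], [1.0, -0.004, -0.004], [-0.004, 0.001, -1.0]]
wrist_force: [-0.6, 0.2, 0.8]
opening: 0.0937
gripper_force: 0.0
```

Run:
```python
from h import *
s=get_state();print(s['tcp_pos'].round(4))
S=cap('scene');T=cap('top')
a=brown(T,(130,110,225,215));b=brown(S,(300,220,400,270));print(a.min(0),a.max(0),b.min(0),b.max(0))
print(tri(T,(a.min(0)+a.max(0))/2,S,(b.min(0)+b.max(0))/2))
for n,c,bx in(('S',S,(90,155,200,250)),):
    for x,y,r in whites(c,bx)[:2]: print(n,r,onz(c,x,y,.0365).round(4))
for x in(0,.09): print(x,[int(T['frame'][tuple(proj(T,deck(x,y/1e3,.015)).round().astype(int)[::-1])].mean()) for y in range(10,80,6)])
```

```text
[0.4189 0.007  0.21  ]
[144. 161.] [186. 167.] [322. 226.] [372. 241.]
(array([0.5890732 , 0.27849944, 0.11628448]), np.float64(0.0006167901474443727))
S 9.7 [ 0.5351 -0.2248  0.0365]
S 9.325 [ 0.5385 -0.3258  0.0365]
0 [156, 159, 156, 155, 154, 154, 153, 152, 154, 156, 151, 152]
0.09 [94, 91, 122, 174, 172, 171, 173, 171, 172, 176, 97, 140]
```

The tote stands in the middle of the mat, both balls are seated and the flap is down. Handing in.

```bash
python3 -c "
from rig import arm
print(arm.hand_in())"
```

```text
the job is handed in; nothing more can be done
None
```

I handed the job in with the three rollers each in a groove of its own under the closed flap, the empty tote upright mid-mat (re-centred after a knock), and both balls in bin seats; it needed about 50 of the 210 s, and no verdict came back.

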